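Hang the draining rack that matches the old piece

TASK

A piece cut from the old draining rack lies on the white tile beside the bins: take the rack with the same notch pattern out of the bins by the middle of its top rod and hang it in the two hooks of the lab stands, over the drip tray. The hooks were clamped by hand at heights that nobody measured and are not quite level, so feel for them, lower the rack gently and be sure that both hooks carry it before you let go, without the rod slipping through your grip. Leave the other racks, the cut-off pieces and everything else where they are.

Things in the scene. Friction and masses are not known exactly. Their poses are not given: they have to be found in the camera images.
- rack_slot: loose steel draining rack, 0.24 to 0.43 kg, upright in one of the bin's compartments: flat shelf 170 (y) x 64 (x) x 4 mm, both long edges cut with six square-bottomed slots 13 mm wide and 20 mm deep (castellated edge, pitch 25 mm); end strips 12 mm wide (x) at y = -83 and +83 mm hold a level top rod along y. Alike both ways round. Origin: middle of the shelf's underside, z up
- rod_slot (a point): middle of the top rod of rack_slot, where to grip across it: round, 9 mm thick, 170 mm long, its axis 70 mm above the shelf's underside; axes as the rack's (y along the rod)
- rack_vee: loose steel draining rack, 0.24 to 0.43 kg, upright in one of the bin's compartments: flat shelf 170 (y) x 64 (x) x 4 mm, both long edges cut with five V-notches 27 mm wide at the mouth and 20 mm deep (saw-tooth edge, pitch 30 mm); end strips 12 mm wide (x) at y = -83 and +83 mm hold a level top rod along y. Alike both ways round. Origin: middle of the shelf's underside, z up
- rod_vee (a point): middle of the top rod of rack_vee, where to grip across it: round, 9 mm thick, 170 mm long, its axis 70 mm above the shelf's underside; axes as the rack's (y along the rod)
- rack_round: loose steel draining rack, 0.24 to 0.43 kg, upright in one of the bin's compartments: flat shelf 170 (y) x 64 (x) x 4 mm, both long edges cut with three large half-round bites 40 mm across and 20 mm deep (scalloped edge, pitch 50 mm); end strips 12 mm wide (x) at y = -83 and +83 mm hold a level top rod along y. Alike both ways round. Origin: middle of the shelf's underside, z up
- rod_round (a point): middle of the top rod of rack_round, where to grip across it: round, 9 mm thick, 170 mm long, its axis 70 mm above the shelf's underside; axes as the rack's (y along the rod)
- sample_slot: loose cut-off end of an old rack, about 85 (y) x 64 (x) x 4 mm, lying flat with a 26 mm high stub of end strip, same steel as the racks, with the notches of rack_slot. One piece lies on the tile and is the sample; the two others lie in the scrap tray. Origin: middle of its underside
- sample_vee: loose cut-off end of an old rack, about 85 (y) x 64 (x) x 4 mm, lying flat with a 26 mm high stub of end strip, same steel as the racks, with the notches of rack_vee. One piece lies on the tile and is the sample; the two others lie in the scrap tray. Origin: middle of its underside
- sample_round: loose cut-off end of an old rack, about 85 (y) x 64 (x) x 4 mm, lying flat with a 26 mm high stub of end strip, same steel as the racks, with the notches of rack_round. One piece lies on the tile and is the sample; the two others lie in the scrap tray. Origin: middle of its underside
- tile: fixed white tile 90 x 130 x 5 mm on the bench at the far side of the bins, with the sample on it. Origin: middle of its underside
- bins: fixed grey stock bin 270 (x) x 330 (y) x 50 mm high, walls and floor 4 mm, two dividers 43 mm high: three compartments about 105 mm wide at y = -109, 0, +109 mm, one rack in each (any order), its rod along the bin's x. It stands to the robot's left or right, the lab stands on the other side. Origin: middle of its underside
- drip_tray: fixed white tray 170 (x) x 140 (y) x 18 mm high between the two lab stands, below the hung rack. Origin: middle of its underside; its z axis passes midway between the two hook seats, its y axis is parallel to the line of the hooks and the hung rod. The rack is brought in from its -x side, the open side
- seats (a point): point on the drip tray's axis 217 mm above the bench, midway between the hook seats at their mean height; axes as the tray's. Not measured, so to be felt: the axis of a rod seated in them lies anywhere from 178 to 256 mm above the bench, and one hook up to 8 mm higher than the other. The hooks hold firm under 100 N
- stand_left: fixed lab stand, axes as the tray's: base plate 200 x 100 x 12 mm (x -150 to +50), rod 12 mm thick, 332 mm high at its origin (base underside), 125 mm to the tray's +y. A boss head holds hook_left, a bent 7 mm bar: arm along y at x = 0, then an open U, seat at x = -35, y = -70 mm; U 33 mm wide at the top between bar axes, 18 mm at its flat bottom; U tip and arm rise 24 mm over the seated rod's axis, bottom 12 mm under
- stand_right: fixed lab stand, axes as the tray's: base plate 200 x 100 x 12 mm (x -150 to +50), rod 12 mm thick, 332 mm high at its origin (base underside), 125 mm to the tray's -y. A boss head holds hook_right, a bent 7 mm bar: arm along y at x = 0, then an open U, seat at x = -35, y = +70 mm; U 33 mm wide at the top between bar axes, 18 mm at its flat bottom; U tip and arm rise 24 mm over the seated rod's axis, bottom 12 mm under
- dish: loose glass dish, 90 mm across, 15 mm high, on the drip tray; leave it. Origin: middle of its underside
- spare_boss: loose spare boss head, about 60 x 26 x 30 mm, on the front of the left stand's base; leave it. Origin: underside
- bung: loose black rubber bung, 31 mm across, 28 mm high, at the far end of the bin's middle compartment; leave it. Origin: underside
- pliers: loose pliers with orange grips, about 155 mm long, 16 mm high, lying on the bench between the tile and the scrap tray; leave them
- secateurs: loose secateurs with red grips, about 180 mm long, 16 mm high, lying at the right of the bench; leave them
- jar: loose glass jar with a metal cap, 72 mm across, 95 mm high, at the left of the bench; leave it. Origin: underside
- beaker: loose glass beaker, 72 mm across, 100 mm high, at the right of the bench; leave it. Origin: underside
There are look-alikes about, which are no part of the job. Leave any red look-alike of the rack_slot alone.

How it is judged:
By the outcome, as a careful person would: the job done as asked, in the order asked, and still so for the second after the job is handed in, with the robot touching nothing.
It also fails if it takes over 72 s, if anything falls off the work surface, if the arm or the gripper's body presses on something with over 40 N, if the wrist force passes 120 N, or if a joint passes its speed limit or range.

ROBOT

A 6-joint arm with a two-finger parallel gripper is mounted at the origin on the work surface. World frame = base frame: x ahead of the robot, y to its left, z up, the work surface at z = 0. Lengths are in m, angles in rad, forces in N, time in s.
With the tool pointing down it reaches from about 0.3 to 0.775 m from the base axis. Payload 14.6 kg.
Tool frame: the origin (TCP) lies between the finger pads; the fingertips stand 8 mm ahead of it and the grasp point (between the pads) lies 11 mm behind it; z points along the fingers, y is the direction in which the jaws open and shut (so a half turn about z gives the same grasp; the last joint's range is limited). The gripper opens to 94 mm and grips with 3 to 60 N. Pads are 16 mm wide; open, the fingers measure 119 mm over their backs; the gripper's body (75 mm by 177 mm) begins 78 mm behind the grasp point.
Start: joints at [-1.259, 0.3, 1.521, -0, 1.321, -0.067], TCP at [0.203, -0.511, 0.213] pointing down, gripper open.
Joint ranges: [-3.03, 3.03], [-0.79, 2.21], [0.23, 2.52], [-1.04, 4.18], [0, 3.07], [-2.55, 2.55]. Speed limits (rad/s): [2.22, 2.22, 2.57, 3.14, 3.14, 3.14].

INTERFACE

Orientations are given as [roll, pitch, yaw] about the fixed x, y, z axes, in that order (R = Rz(yaw) Ry(pitch) Rx(roll)).
In Python, from station import ctrl, viewer, workorder gives the robot as it stands.
- The arm moves only by the tool play_rows, never from a script. Its argument "commands" is a list of rows, each an object of numbers: "dx", "dy", "dz": the shift along the tool's x, y, z in m; "ax", "ay", "az": the turn, a rotation vector about the tool's x, y, z in degrees. In form: [{"dx": .., "dy": .., "dz": .., "ax": .., "ay": .., "az": ..}, ...]. A call has exactly 5 rows; each row shifts and turns the pose as measured when the row begins, along the tool's axes as they then stand; what a row does not reach is not made up. A row lasts 1/12 s, in which the tool goes at most 41.7 mm and 7.16 degrees, less where a joint would pass 70% of its speed; a pose out of reach is approached as far as the arm can. A call with a gripper value outside its range is refused whole. "claw" is the opening, from 0 (shut) to 1 (fully open), set as the call begins (left out, the last holds). The fingers move at their own pace and stop on an object; "squeeze" is the grip in N (left out, the last holds). Time passes only in rows, so rows that do not move let the fingers close, or fill a call up. It gives the time, the measured TCP pose, the force and the opening at its end, in the units of the state.
- ctrl.get_obs(): the state, without advancing time (a new reading comes with each control period).
- viewer.camera(name): name is "scene" or "top" or "wrist"; returns the picture (384x512x3 uint8, red, green, blue); there is no depth.
- viewer.camera_model(name): a dict with "K" (3x3 intrinsics, pixels), "pose" (4x4, takes a point from camera to world coordinates); the wrist camera has in their place "T_tool_cam" (4x4, takes a point from camera to tool coordinates, whose origin is the TCP and whose axes are the flange's). Camera axes: x right, y down, z forward; pixel columns grow to the right and rows downward; lengths in m; the calibration is good to about 2 mm. The wrist camera is an equidistant fisheye: a pixel r from the principal point sees the ray r / f radians off the axis. A picture is of the moment at which its call begins: read the wrist's pose just before it. camera_model takes no time and is no camera call.
- workorder.hand_in(): hands the job in, once; it reports no verdict.
The state is a dict: "time_s": time; "qpos": joint angles; "joint_vel": joint speeds; "tau": joint torques, N m; "ee_pos": TCP position; "eef_rot": TCP orientation; "force": force on the tool from outside, world axes, zero at the start; "moment": the same for the moment, N m; "grip_width": finger opening in m.
Only numpy, scipy, OpenCV 4.12 (cv2) and the standard library are available. Lean on these libraries where they do the work, as an engineer would, in place of code of your own. Each camera call takes 0.05 s, during which the arm holds its last target. There are 200 camera calls.

## Working session

There is one attempt and no reset: what is moved stays moved. The work goes in short steps, Python scripts to look and compute and a tool call to move; the robot and the scene stay as the last step left them, time stands still between calls to the robot, and variables do not carry over. Pictures are saved under pics/ and viewed, about 8 in all and at most 12, crops included, and the job is handed in when it is done.

Besides the shell and the picture viewer there is one more tool, called after "Emit:" by a JSON object that holds its "op" and its "data", one argument or row to a line. play_rows: Moves the arm, as the interface text tells. Its arguments: {"type":"object","properties":{"commands":{"type":"array","items":{"type":"object","properties":{"dx":{"type":"number"},"dy":{"type":"number"},"dz":{"type":"number"},"ax":{"type":"number"},"ay":{"type":"number"},"az":{"type":"number"}}}},"claw":{"type":"number"},"squeeze":{"type":"number"}},"required":["commands"]}

```bash
mkdir -p pics; ls; cat > h.py <<'E'
import numpy as np, cv2
from station import ctrl, viewer, workorder
from scipy.spatial.transform import Rotation as R
def shot(n,f=None):
    im=np.array(viewer.camera(n)); 
    cv2.imwrite(f'pics/{f or n}.png',im[:,:,::-1]); return im
def ray(n,px):
    m=viewer.camera_model(n);K=np.array(m['K']);P=np.array(m['pose'])
    d=np.linalg.inv(K)@np.array([px[0],px[1],1.]);return P[:3,3],P[:3,:3]@d
def on(n,px,z):
    o,d=ray(n,px);return o+d*(z-o[2])/d[2]
def proj(n,p):
    m=viewer.camera_model(n);K=np.array(m['K']);P=np.array(m['pose'])
    q=K@(P[:3,:3].T@(np.array(p)-P[:3,3]));return q[:2]/q[2]
E
python3 - <<'E'
from h import *
a=shot('scene','s0');b=shot('top','t0')
cv2.imwrite('pics/both.png',np.vstack([cv2.resize(np.hstack([a,b]),(800,300))])[:,:,::-1])
for n in('scene','top'):
  m=viewer.camera_model(n);print(np.round(m['K'],1).tolist(),np.round(m['pose'],3).tolist())
m=viewer.camera_model('wrist');print({k:np.round(v,3).tolist() for k,v in m.items() if not isinstance(v,str)})
print(ctrl.get_obs())
E
```

```text
pics
[[438.7, 0.0, 246.3], [0.0, 438.7, 195.1], [0.0, 0.0, 1.0]] [[-0.738, 0.346, -0.579, 1.303], [0.674, 0.409, -0.615, 0.83], [0.024, -0.844, -0.536, 0.902], [0.0, 0.0, 0.0, 1.0]]
[[374.6, 0.0, 256.1], [0.0, 374.6, 187.3], [0.0, 0.0, 1.0]] [[0.082, -0.976, 0.201, 0.287], [-0.997, -0.08, 0.018, -0.023], [-0.001, -0.202, -0.979, 1.271], [0.0, 0.0, 0.0, 1.0]]
{'K': [[297.319, 0.0, 260.526], [0.0, 297.319, 190.013], [0.0, 0.0, 1.0]], 'T_tool_cam': [[0.001, -0.968, -0.253, 0.072], [1.0, 0.001, 0.0, 0.0], [-0.0, -0.253, 0.968, -0.171], [0.0, 0.0, 0.0, 1.0]]}
{'time_s': 0.1, 'qpos': array([-1.25857532e+00,  3.00393195e-01,  1.52150806e+00, -1.94109749e-06,
        1.32068746e+00, -6.65867695e-02]), 'joint_vel': array([-3.97295575e-04,  1.32573873e-04,  1.96268059e-04,  1.45506476e-03,
        1.52237328e-03, -6.63879402e-06]), 'tau': array([ 2.70927383e-03, -5.32635820e+01, -3.53280652e+01,  7.10748928e-02,
        2.34572939e-02, -6.56018642e-05]), 'ee_pos': array([ 0.20333305, -0.51079725,  0.21295994]), 'eef_rot': array([-3.14059867e+00, -6.43996788e-05,  3.78808225e-01]), 'force': array([ 0.01439563, -0.15956068,  0.62268492]), 'moment': array([-0.03368115,  0.05352786, -0.02297319]), 'grip_width': 0.09385514051995521}
```

```bash
python3 -c "
import cv2
cv2.imwrite('pics/t0b.png',cv2.resize(cv2.imread('pics/t0.png'),(800,600),interpolation=cv2.INTER_CUBIC))
cv2.imwrite('pics/s0b.png',cv2.resize(cv2.imread('pics/s0.png'),(800,600),interpolation=cv2.INTER_CUBIC))"
```

```text
(no output)
```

View pics/t0b.png

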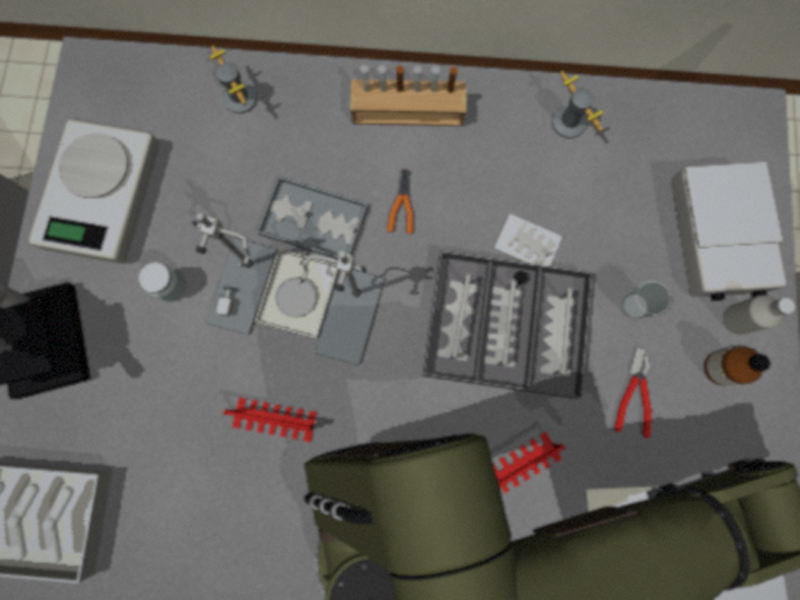

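View pics/s0b.png

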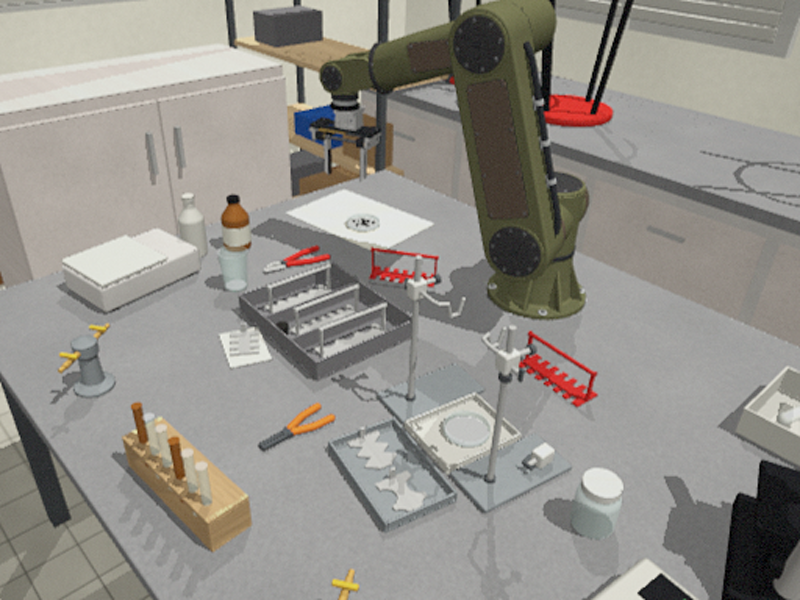

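The top view shows the stock bin at (510,325). The racks in it look round (458,318), slot (503,322) and vee (558,330). The sample on the tile at (528,242) looks square-slotted, so the middle rack should match; the two red ones at (272,418) and (528,462) are look-alikes. I'll confirm this in one enlarged crop and measure at the same time.

```bash
python3 - <<'E'
from h import *
t=cv2.imread('pics/t0.png')
c=t[130:260,265:385]
s=cv2.imread('pics/s0.png')[165:245,130:270]
cv2.imwrite('pics/crop.png',np.hstack([cv2.resize(c,(480,520),interpolation=cv2.INTER_CUBIC),]))
k=.64
print('bin',[on('top',(np.array(p)*k),.05).round(3) for p in [(443,255),(593,272),(580,395),(427,377)]])
print('tray',[on('top',(np.array(p)*k),.018).round(3) for p in [(275,248),(339,258),(320,337),(258,322)]])
g=cv2.cvtColor(t,cv2.COLOR_BGR2HSV)
m=((g[...,1]<60)&(g[...,2]>150)).astype(np.uint8)
n,l,st,ce=cv2.connectedComponentsWithStats(m)
for i in range(1,n):
  if st[i,4]>60: print(st[i],ce[i].round(1),on('top',ce[i],.018).round(3))
E
```

```text
bin [array([ 0.628, -0.086,  0.05 ]), array([ 0.616, -0.409,  0.05 ]), array([ 0.354, -0.386,  0.05 ]), array([ 0.365, -0.07 ,  0.05 ])]
tray [array([0.623, 0.286, 0.018]), array([0.611, 0.142, 0.018]), array([0.433, 0.164, 0.018]), array([0.455, 0.302, 0.018])]
[ 0 25  7 13 72] [ 2.3 30.6] [1.064 0.996 0.018]
[   0   26   36   80 1800] [15.8 62.6] [0.938 0.918 0.018]
[29 27 10 14 97] [33.8 33.5] [1.061 0.876 0.018]
[504  62   8  37 209] [507.7  78.8] [ 1.019 -0.876  0.018]
[  19   77   77   88 3494] [ 57.9 116.1] [0.745 0.724 0.018]
[506 100   6  21  93] [508.2 109.1] [ 0.901 -0.872  0.018]
[ 439  104   64   82 4100] [470.9 144.4] [ 0.758 -0.735  0.018]
[175 126  13  14 110] [180.6 132.9] [0.718 0.281 0.018]
[204 136  25  20 237] [215.1 144.2] [0.686 0.156 0.018]
[317 137  42  33 844] [337.3 153.8] [ 0.686 -0.271  0.018]
[ 168  163   46   52 1112] [190.9 188.7] [0.521 0.222 0.018]
[ 89 168  19  19 275] [ 97.9 177. ] [0.536 0.545 0.018]
[286 180  18  28 184] [294.4 191. ] [ 0.542 -0.131  0.018]
[316 184  16  20 106] [323.3 190.4] [ 0.552 -0.229  0.018]
[139 191   8  10  63] [142.2 195.3] [0.485 0.384 0.018]
[349 190  17  41 373] [356.7 207.9] [ 0.501 -0.344  0.018]
[499 191   9   9  68] [503.2 195.1] [ 0.586 -0.838  0.018]
[313 213  11  11  75] [318.6 218.1] [ 0.456 -0.217  0.018]
[   0  299   62   63 1580] [ 27.5 329.7] [0.026 0.685 0.018]
[ 10 311  12  18  86] [ 15.3 319.6] [0.053 0.73  0.018]
[395 314  19   9  75] [405.4 318.2] [ 0.159 -0.508  0.018]
[459 369  44  15 371] [485.2 378.6] [ 0.001 -0.754  0.018]
```

View pics/crop.png

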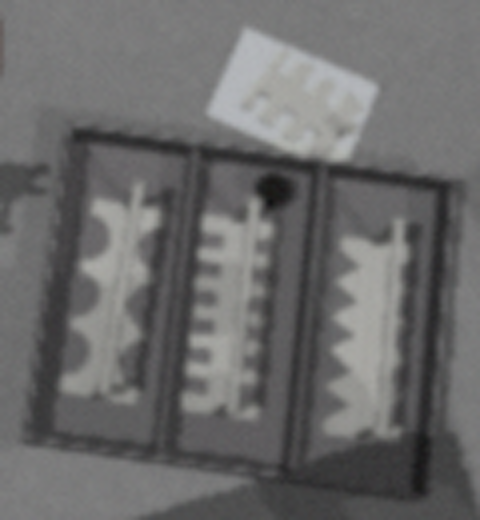

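The crop confirms it. The sample has narrow square slots, and the middle rack at crop (230,310) has six square slots per edge; its neighbours have 3 round bites and 5 Vs. So the middle rack is the target. Next I'll measure the rod and tray precisely and look at the hooks enlarged.

```bash
python3 - <<'E'
from h import *
t=cv2.imread('pics/t0.png'); s=cv2.imread('pics/s0.png')
a=cv2.resize(t[125:220,115:245],(780,570),interpolation=cv2.INTER_CUBIC)
b=cv2.resize(s[155:255,240:360],(720,600),interpolation=cv2.INTER_CUBIC)
cv2.imwrite('pics/hk.png',np.hstack([cv2.resize(a,(400,292)),cv2.resize(b,(400,333))[:292]]))
cv2.imwrite('pics/hk.png',np.vstack([cv2.resize(t[125:185,115:245],(800,369),interpolation=cv2.INTER_CUBIC)[:300],cv2.resize(s[160:245,250:350],(353,300),interpolation=cv2.INTER_CUBIC)[:, :].repeat(1,1) if 0 else np.pad(cv2.resize(s[160:245,250:350],(353,300),interpolation=cv2.INTER_CUBIC),((0,0),(0,447),(0,0)))]))
# rod ends
e=[on('top',(265+x/4,130+y/4),.074) for x,y in [(255,198),(232,415)]]
print('rod',e,(e[0]+e[1])/2,np.degrees(np.arctan2(*(e[0]-e[1])[[1,0]])),np.linalg.norm(e[0]-e[1]))
# tray from both views
for n,f,seed in(('top',t,(190,200)),('scene',s,None)):
  g=cv2.cvtColor(f,cv2.COLOR_BGR2HSV); m=((g[...,1]<60)&(g[...,2]>150)).astype(np.uint8)
  if seed is None: seed=tuple(np.int32(proj('scene',[.47,.22,.018])))
  r=np.zeros_like(m); nn,l=cv2.connectedComponents(m); 
  ys,xs=np.nonzero(m); i=np.argmin((xs-seed[0])**2+(ys-seed[1])**2); mm=(l==l[ys[i],xs[i]])
  ys,xs=np.nonzero(mm); P=np.array([on(n,p,.018)[:2] for p in zip(xs,ys)],np.float32)
  print(n,seed,mm.sum(),cv2.minAreaRect(P*1000))
E
```

```text
rod [array([ 0.57812134, -0.23567564,  0.074     ]), array([ 0.39974839, -0.22502612,  0.074     ])] [ 0.48893487 -0.23035088  0.074     ] -3.4167136222276326 0.1786905803208271
top (190, 200) 1112 ((527.0473022460938, 220.5308380126953), (123.8389663696289, 162.1097869873047), 78.96064758300781)Traceback (most recent call last):
  File "<stdin>", line 16, in <module>
  File "h.py", line 11, in on
    o,d=ray(n,px);return o+d*(z-o[2])/d[2]
        ~~~^^^^^^
  File "h.py", line 8, in ray
    m=viewer.camera_model(n);K=np.array(m['K']);P=np.array(m['pose'])
ValueError: time passes only in moves, steps and waits
```

View pics/hk.png

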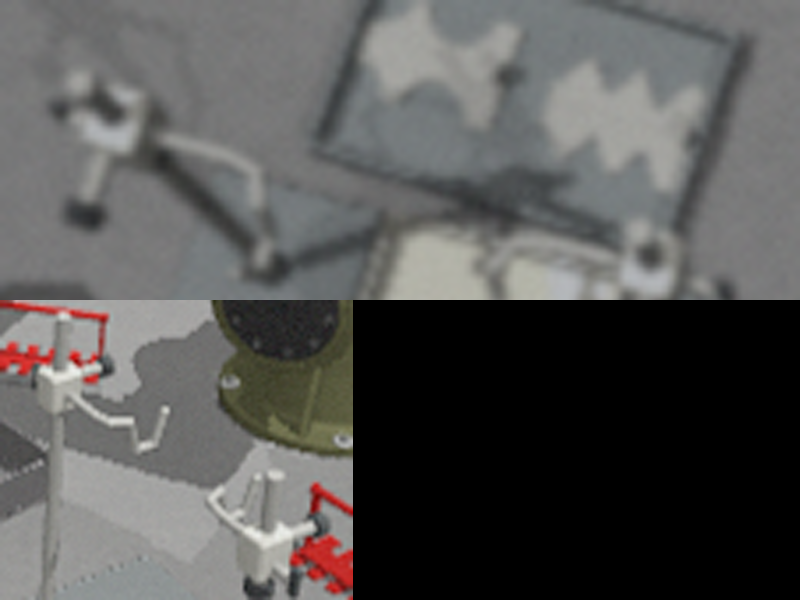

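The crop shows both hooks. In the top view (upper) the left arm bend is at crop (255,170) and the right at (500,248). In the scene view (lower) the right bend is at (132,122) with the U bottom at (147,148), and the left bend is at (215,195). I'll triangulate the arm bends, which sit 24 mm above the seated rod axis.

```bash
python3 - <<'E'
import numpy as np,json
from station import viewer
M={}
for n in('scene','top'):
  m=viewer.camera_model(n);M[n]={k:np.array(m[k]).tolist() for k in('K','pose')}
m=viewer.camera_model('wrist');M['wrist']={k:np.array(m[k]).tolist() for k in('K','T_tool_cam')}
json.dump(M,open('cam.json','w'))
s=open('h.py').read().replace("m=viewer.camera_model(n)","m=CAM[n]")
s=s.replace("def shot","import json\nCAM=json.load(open('cam.json'))\ndef shot",1)+'''
def tri(A,B):
    (o,d),(p,e)=A,B
    d=d/np.linalg.norm(d);e=e/np.linalg.norm(e)
    t=np.linalg.lstsq(np.c_[d,-e],p-o,rcond=None)[0]
    a,b=o+t[0]*d,p+t[1]*e;return (a+b)/2,np.linalg.norm(a-b)
def wpose():
    o=ctrl.get_obs();T=np.eye(4);T[:3,:3]=R.from_euler('xyz',o['eef_rot']).as_matrix();T[:3,3]=o['ee_pos'];return T
def wray(T,px):
    m=CAM['wrist'];K=np.array(m['K']);C=T@np.array(m['T_tool_cam'])
    v=np.array([px[0]-K[0,2],px[1]-K[1,2]]);r=np.linalg.norm(v);th=r/K[0,0]
    d=np.r_[v/max(r,1e-9)*np.sin(th),np.cos(th)];return C[:3,3],C[:3,:3]@d
def won(T,px,z):
    o,d=wray(T,px);return o+d*(z-o[2])/d[2]
def wproj(T,p):
    m=CAM['wrist'];K=np.array(m['K']);C=T@np.array(m['T_tool_cam'])
    q=C[:3,:3].T@(np.array(p)-C[:3,3]);th=np.arctan2(np.hypot(q[0],q[1]),q[2])
    return K[[0,1],[2,2]]+K[0,0]*th*q[:2]/np.hypot(q[0],q[1])
def go(p,yaw):
    "tool shift (world->tool) in mm and turn deg, pointing down"
    T=wpose();d=T[:3,:3].T@(np.array(p)-T[:3,3])
    D=R.from_euler('xyz',[np.pi,0,np.radians(yaw)]).as_matrix()
    w=R.from_matrix(T[:3,:3].T@D).as_rotvec(degrees=True)
    print('shift mm',(d*1000).round(1),'turn',w.round(2))
'''
open('h.py','w').write(s)
from h import *
tp=lambda x,y:ray('top',(115+x/6.154,125+y/6.154))
sc=lambda x,y:ray('scene',(250+x/3.53,160+y/3.53))
print('L bend',tri(tp(255,170),sc(213,195)));print('R bend',tri(tp(498,248),sc(132,122)))
print('L pole boss',tri(tp(105,125),sc(265,250)),'R',tri(tp(645,255),sc(58,88)))
go([.489,-.230,.22],-3.4+90);go([.489,-.230,.22],-3.4-90)
E
```

```text
L bend (array([0.56613334, 0.28062198, 0.27327938]), np.float64(0.003532031163740808))
R bend (array([0.53738125, 0.17051269, 0.27025967]), np.float64(0.010548047506929168))
L pole boss (array([0.58450874, 0.34824463, 0.27204427]), np.float64(0.004846347464456405)) R (array([0.54238253, 0.10105929, 0.27008374]), np.float64(0.00173080275293275))
shift mm [ 369.3 -155.3   -6.9] turn [-5.00e-02 -4.00e-02 -6.49e+01]
shift mm [ 369.3 -155.3   -6.9] turn [-4.000e-02  5.000e-02  1.151e+02]
```

Emit:
{"op": "play_rows", "data": {
  "commands": [
    {"az": 5},
    {"az": 5},
    {"az": 5},
    {"az": 5},
    {"az": 5}
  ]
}}

```text
validation failed for argument at $.co...
```

Emit:
{"op": "play_rows", "data": {
  "commands": [
    {"dx": 0.027, "dy": -0.03},
    {"dx": 0.027, "dy": -0.03},
    {"dx": 0.027, "dy": -0.03},
    {"dx": 0.027, "dy": -0.03},
    {"dx": 0.027, "dy": -0.03}
  ]
}}

```text
validation failed for argument at $.co...
```

Emit:
{"op": "play_rows", "data": {
  "commands": [
    {"dx": 0.027, "dy": -0.03},
    {"dx": 0.027, "dy": -0.03},
    {"dx": 0.027, "dy": -0.03},
    {"dx": 0.027, "dy": -0.03},
    {"dx": 0.027, "dy": -0.03}
  ]
}}

```text
validation failed for argument at $.co...
```

Emit:
{"op": "play_rows", "data": {
  "commands": [
    {},
    {},
    {},
    {},
    {}
  ]
}}

```text
validation failed for argument at $.co...
```

```bash
python3 - <<'E'
from h import *
o=ctrl.get_obs();print(o['time_s'],o['ee_pos'],np.degrees(o['eef_rot']),o['force'])
T=wpose();np.save('T1.npy',T);im=shot('wrist','w1')
go([.489,-.230,.22],-3.4)
print(wproj(T,[.578,-.2357,.074]),wproj(T,[.40,-.225,.074]))
E
```

```text
0.1 [ 0.20333305 -0.51079725  0.21295994] [-1.79943049e+02 -3.68982980e-03  2.17041126e+01] [ 0.01439563 -0.15956068  0.62268492]
shift mm [ 369.3 -155.3   -6.8] turn [-5.00e-02  1.00e-02  2.51e+01]
[ 173.62020883 -141.08461409] [102.87679413 -45.84777608]
```

View pics/w1.png

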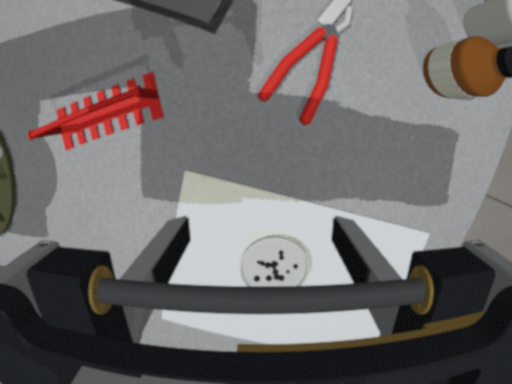

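The arm did not move because rows need all six fields, so this picture shows only the start area (red look-alike at (100,115)).

Emit:
{"op": "play_rows", "data": {
  "commands": [
    {"dx": 0, "dy": 0, "dz": 0, "ax": 0, "ay": 0, "az": 5},
    {"dx": 0, "dy": 0, "dz": 0, "ax": 0, "ay": 0, "az": 5},
    {"dx": 0, "dy": 0, "dz": 0, "ax": 0, "ay": 0, "az": 5},
    {"dx": 0, "dy": 0, "dz": 0, "ax": 0, "ay": 0, "az": 5},
    {"dx": 0, "dy": 0, "dz": 0, "ax": 0, "ay": 0, "az": 5}
  ]
}}

```text
time_s: 0.57
ee_pos: [0.2032, -0.5103, 0.2117]
eef_rot: [-3.138, 0.001, -0.073]
force: [0.1, -0.1, 0.1]
grip_width: 0.0937
```

Emit:
{"op": "play_rows", "data": {
  "commands": [
    {"dx": 0.027, "dy": -0.03, "dz": 0, "ax": 0, "ay": 0, "az": 0},
    {"dx": 0.027, "dy": -0.03, "dz": 0, "ax": 0, "ay": 0, "az": 0},
    {"dx": 0.027, "dy": -0.03, "dz": 0, "ax": 0, "ay": 0, "az": 0},
    {"dx": 0.027, "dy": -0.03, "dz": 0, "ax": 0, "ay": 0, "az": 0},
    {"dx": 0.027, "dy": -0.03, "dz": 0, "ax": 0, "ay": 0, "az": 0}
  ]
}}

```text
time_s: 0.98
ee_pos: [0.3493, -0.3703, 0.2101]
eef_rot: [-3.137, 0.004, -0.091]
force: [0.4, -0.7, -0.3]
grip_width: 0.0939
```

Emit:
{"op": "play_rows", "data": {
  "commands": [
    {"dx": 0.027, "dy": -0.03, "dz": 0, "ax": 0, "ay": 0, "az": 0},
    {"dx": 0.027, "dy": -0.03, "dz": 0, "ax": 0, "ay": 0, "az": 0},
    {"dx": 0.027, "dy": -0.03, "dz": 0, "ax": 0, "ay": 0, "az": 0},
    {"dx": 0.027, "dy": -0.03, "dz": 0, "ax": 0, "ay": 0, "az": 0},
    {"dx": 0.027, "dy": -0.03, "dz": 0, "ax": 0, "ay": 0, "az": 0}
  ]
}}

```text
time_s: 1.4
ee_pos: [0.5007, -0.2266, 0.2102]
eef_rot: [-3.136, 0.004, -0.092]
force: [-0.5, -0.6, -0.3]
grip_width: 0.0942
```

Emit:
{"op": "play_rows", "data": {
  "commands": [
    {"dx": 0, "dy": 0, "dz": 0, "ax": 0, "ay": 0, "az": 0},
    {"dx": 0, "dy": 0, "dz": 0, "ax": 0, "ay": 0, "az": 0},
    {"dx": 0, "dy": 0, "dz": 0, "ax": 0, "ay": 0, "az": 0},
    {"dx": 0, "dy": 0, "dz": 0, "ax": 0, "ay": 0, "az": 0},
    {"dx": 0, "dy": 0, "dz": 0, "ax": 0, "ay": 0, "az": 0}
  ]
}}

```text
time_s: 1.82
ee_pos: [0.5036, -0.2218, 0.2088]
eef_rot: [-3.135, 0.006, -0.085]
force: [0.4, -0.3, 0.4]
grip_width: 0.0943
```

```bash
python3 - <<'E'
from h import *
o=ctrl.get_obs();print(o['time_s'],o['ee_pos'],np.degrees(o['eef_rot']),o['force'])
T=wpose();np.save('T1.npy',T);im=shot('wrist','w2')
go([.489,-.230,.22],-3.4)
print(wproj(T,[.578,-.2357,.074]),wproj(T,[.40,-.225,.074]))
E
```

```text
1.8167 [ 0.50360192 -0.22177789  0.20876528] [-179.61581247    0.34356493   -4.8830027 ] [ 0.40362613 -0.25502112  0.39678167]
shift mm [-13.9   9.2 -11.2] turn [-0.39  0.33 -1.5 ]
[268.71206501 110.0654148 ] [271.26662494 267.63337332]
```

View pics/w2.png

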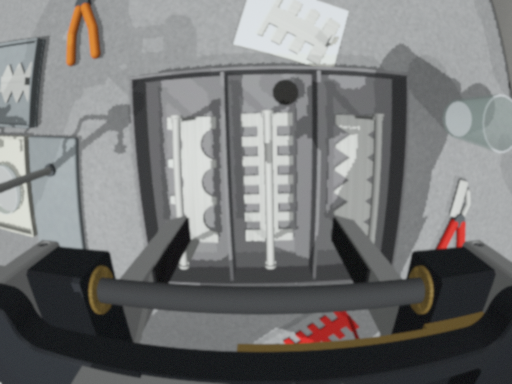

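The wrist view shows the slotted rack in the middle compartment, its rod from (268,111) to (270,266), as predicted from the top view. The matching sample is at (292,25). Next I'll look at the hooks from close by with an empty gripper.

Emit:
{"op": "play_rows", "data": {
  "commands": [
    {"dx": 0, "dy": 0, "dz": -0.035, "ax": 0, "ay": 0, "az": 0},
    {"dx": 0, "dy": 0, "dz": -0.035, "ax": 0, "ay": 0, "az": 0},
    {"dx": 0, "dy": 0, "dz": -0.035, "ax": 0, "ay": 0, "az": 0},
    {"dx": -0.009, "dy": -0.035, "dz": 0, "ax": 0, "ay": 0, "az": 0},
    {"dx": -0.009, "dy": -0.035, "dz": 0, "ax": 0, "ay": 0, "az": 0}
  ]
}}

```text
time_s: 2.28
ee_pos: [0.4893, -0.1579, 0.3176]
eef_rot: [-3.134, 0.01, -0.099]
force: [0.4, 0.3, 0.4]
grip_width: 0.094
```

Emit:
{"op": "play_rows", "data": {
  "commands": [
    {"dx": -0.009, "dy": -0.035, "dz": 0, "ax": 0, "ay": 0, "az": 0},
    {"dx": -0.009, "dy": -0.035, "dz": 0, "ax": 0, "ay": 0, "az": 0},
    {"dx": -0.009, "dy": -0.035, "dz": 0, "ax": 0, "ay": 0, "az": 0},
    {"dx": -0.009, "dy": -0.035, "dz": 0, "ax": 0, "ay": 0, "az": 0},
    {"dx": -0.009, "dy": -0.035, "dz": 0, "ax": 0, "ay": 0, "az": 0}
  ]
}}

```text
time_s: 2.7
ee_pos: [0.4586, 0.0229, 0.3216]
eef_rot: [-3.135, 0.005, -0.11]
force: [1.1, 1.2, 0.1]
grip_width: 0.094
```

Emit:
{"op": "play_rows", "data": {
  "commands": [
    {"dx": -0.009, "dy": -0.035, "dz": 0, "ax": 0, "ay": 0, "az": 0},
    {"dx": -0.009, "dy": -0.035, "dz": 0, "ax": 0, "ay": 0, "az": 0},
    {"dx": -0.009, "dy": -0.035, "dz": 0, "ax": 0, "ay": 0, "az": 0},
    {"dx": -0.009, "dy": -0.035, "dz": 0, "ax": 0, "ay": 0, "az": 0},
    {"dx": 0, "dy": 0, "dz": 0, "ax": 0, "ay": 0, "az": 0}
  ]
}}

```text
time_s: 3.12
ee_pos: [0.4348, 0.173, 0.3242]
eef_rot: [-3.133, 0.001, -0.114]
force: [0.3, -0.3, 0.3]
grip_width: 0.0939
```

Emit:
{"op": "play_rows", "data": {
  "commands": [
    {"dx": 0, "dy": 0, "dz": 0, "ax": 0, "ay": 0, "az": 0},
    {"dx": 0, "dy": 0, "dz": 0, "ax": 0, "ay": 0, "az": 0},
    {"dx": 0, "dy": 0, "dz": 0, "ax": 0, "ay": 0, "az": 0},
    {"dx": 0, "dy": 0, "dz": 0, "ax": 0, "ay": 0, "az": 0},
    {"dx": 0, "dy": 0, "dz": 0, "ax": 0, "ay": 0, "az": 0}
  ]
}}

```text
time_s: 3.53
ee_pos: [0.4354, 0.1696, 0.3245]
eef_rot: [-3.133, 0.001, -0.118]
force: [-0.2, -0.5, 0.5]
grip_width: 0.094
```

```bash
python3 - <<'E'
from h import *
T1=np.load('T1.npy');a,b=won(T1,(268,111),.074),won(T1,(270.3,266.5),.074)
print('rod',a,b,(a+b)/2,np.degrees(np.arctan2(*(a-b)[[1,0]])),np.linalg.norm(a-b))
o=ctrl.get_obs();print(o['time_s'],o['ee_pos'],np.degrees(o['eef_rot']),o['force'])
T=wpose();np.save('T3.npy',T);im=shot('wrist','w3')
E
```

```text
rod [ 0.57710001 -0.2349003   0.074     ] [ 0.40164297 -0.22397875  0.074     ] [ 0.48937149 -0.22943952  0.074     ] -3.5618541627959104 0.17579662381331498
3.5333 [0.43539619 0.16959095 0.32450191] [-1.79524056e+02  4.45538491e-02 -6.74683250e+00] [-0.24494064 -0.49215524  0.49950547]
```

Emit:
{"op": "play_rows", "data": {
  "commands": [
    {"dx": 0, "dy": -0.035, "dz": 0, "ax": 0, "ay": 0, "az": 0},
    {"dx": 0, "dy": -0.035, "dz": 0, "ax": 0, "ay": 0, "az": 0},
    {"dx": 0, "dy": -0.03, "dz": 0, "ax": 0, "ay": 0, "az": 0},
    {"dx": 0, "dy": 0, "dz": 0, "ax": 0, "ay": 0, "az": 0},
    {"dx": 0, "dy": 0, "dz": 0, "ax": 0, "ay": 0, "az": 0}
  ]
}}

```text
time_s: 4.0
ee_pos: [0.4493, 0.2692, 0.3255]
eef_rot: [-3.133, -0.0, -0.126]
force: [0.2, 0.1, 0.6]
grip_width: 0.094
```

```bash
python3 - <<'E'
from h import *
T=wpose();np.save('T4.npy',T);im=shot('wrist','w4');print(T[:3,3])
a=cv2.imread('pics/w3.png')[:240];b=im[:240,:,::-1]
cv2.imwrite('pics/w34.png',cv2.resize(np.vstack([a,b]),(640,600),interpolation=cv2.INTER_CUBIC))
E
```

```text
[0.44933358 0.26923104 0.32547679]
```

View pics/w34.png

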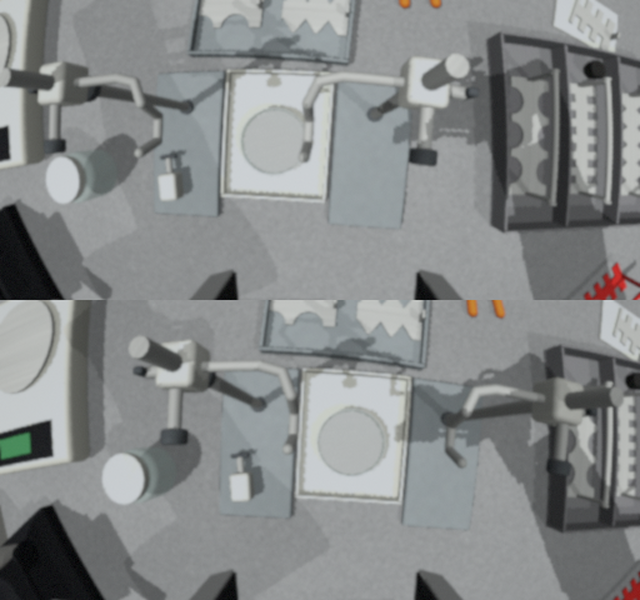

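Both hooks are clear in both views (upper w3, lower w4). The left tip is at about (137,152) and (290,449), the right tip at about (305,153) and (461,462), with the tray between them. I'll take one enlarged crop of all four to pick exact pixels.

```bash
python3 - <<'E'
from h import *
a=cv2.imread('pics/w3.png');b=cv2.imread('pics/w4.png')
c=lambda f,x,y:cv2.resize(f[y:y+75,x:x+80],(400,300),interpolation=cv2.INTER_CUBIC) if 0 else cv2.resize(f[y:y+75,x:x+100],(400,300),interpolation=cv2.INTER_CUBIC)
cv2.imwrite('pics/tips.png',np.vstack([np.hstack([c(a,55,55),c(a,230,55)]),np.hstack([c(b,160,48),c(b,340,60)])]))
for T,P in((np.load('T3.npy'),[(225,70),(333,72),(326,200),(221,196)]),(np.load('T4.npy'),[(302,68),(411,76),(404,203),(297,196)])):
  q=np.array([won(T,np.array(p)/1.25,.018) for p in P]);print(q.round(3)[:,:2].tolist(),q.mean(0).round(4))
  r=cv2.minAreaRect((q[:,:2]*1000).astype(np.float32));print(r)
E
```

```text
[[0.622, 0.282], [0.597, 0.144], [0.433, 0.172], [0.456, 0.31]] [0.5269 0.2269 0.018 ]
((526.9178466796875, 226.7956085205078), (140.4263153076172, 168.1692352294922), 80.3485107421875)
[[0.622, 0.28], [0.597, 0.142], [0.431, 0.17], [0.457, 0.308]] [0.5267 0.225  0.018 ]
((526.4525146484375, 224.8804473876953), (140.998046875, 169.48231506347656), 80.36834716796875)
```

View pics/tips.png

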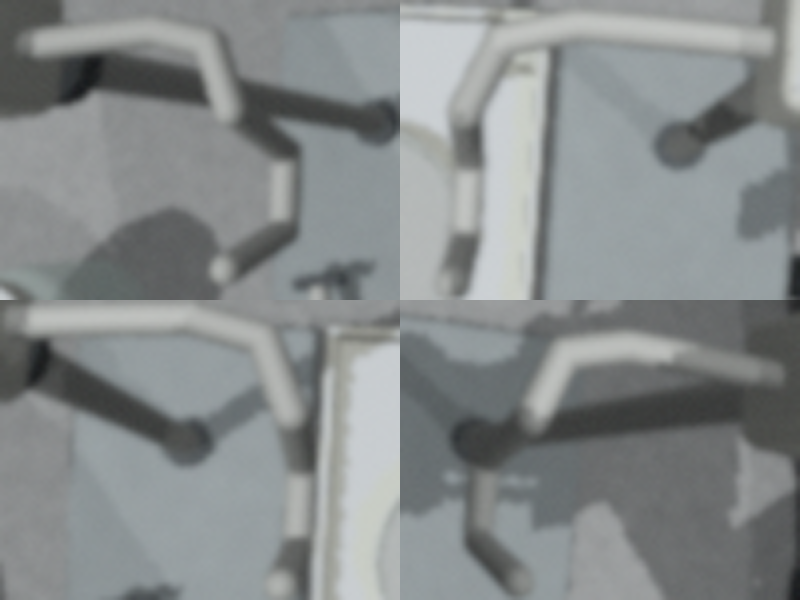

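The crop shows each U's four corners clearly (arm top, both bottom corners, tip); I'll triangulate them.

```bash
python3 - <<'E'
from h import *
T3,T4=np.load('T3.npy'),np.load('T4.npy')
C=np.array([.5267,.226]);y=np.radians(-9.65);U=np.array([[np.cos(y),np.sin(y)],[-np.sin(y),np.cos(y)]])
D={'L':[((232,115),(297,122)),((285,158),(300,172)),((285,225),(299,238)),((222,268),(283,283))],
'R':[((65,112),(135,122)),((67,170),(83,170)),((66,232),(78,230)),((52,282),(118,280))]}
O={'L':((55,55),(160,48)),'R':((230,55),(340,60))}
for k in D:
  for (a,b),nm in zip(D[k],('top','A','B','tip')):
    p,e=tri(wray(T3,np.array(a)/4+O[k][0]),wray(T4,np.array(b)/4+O[k][1]))
    print(k,nm,p.round(4),'tray',(U@(p[:2]-C)).round(4),'err',round(e,4))
for k,yy in(('L',.055),('R',-.055)):print(k,C+U.T@[0,yy])
E
```

```text
L top [0.5505 0.2765 0.2719] tray [0.015  0.0538] err 0.0005
L A [0.5435 0.2797 0.2419] tray [0.0075 0.0557] err 0.0002
L B [0.5288 0.2818 0.242 ] tray [-0.0073  0.0553] err 0.001
L tip [0.5201 0.2831 0.2726] tray [-0.0161  0.0552] err 0.0003
R top [0.5315 0.1693 0.2696] tray [ 0.0143 -0.055 ] err 0.0004
R A [0.5225 0.1716 0.2405] tray [ 0.005  -0.0543] err 0.0002
R B [0.5093 0.1735 0.2387] tray [-0.0084 -0.0547] err 0.0001
R tip [0.4999 0.1757 0.2685] tray [-0.018  -0.0541] err 0.0002
L [0.5359196  0.28022176]
R [0.5174804  0.17177824]
```

Emit:
{"op": "play_rows", "data": {
  "commands": [
    {"dx": 0.008, "dy": 0.038, "dz": 0, "ax": 0, "ay": 0, "az": -0.7},
    {"dx": 0.008, "dy": 0.038, "dz": 0, "ax": 0, "ay": 0, "az": -0.7},
    {"dx": 0.008, "dy": 0.038, "dz": 0, "ax": 0, "ay": 0, "az": -0.7},
    {"dx": 0.008, "dy": 0.038, "dz": 0, "ax": 0, "ay": 0, "az": -0.7},
    {"dx": 0.008, "dy": 0.038, "dz": 0, "ax": 0, "ay": 0, "az": -0.7}
  ],
  "claw": 0.55
}}

```text
time_s: 4.47
ee_pos: [0.4682, 0.0699, 0.3232]
eef_rot: [-3.133, 0.0, -0.058]
force: [1.2, 0.3, 0.6]
grip_width: 0.0639
```

Emit:
{"op": "play_rows", "data": {
  "commands": [
    {"dx": 0.008, "dy": 0.038, "dz": 0, "ax": 0, "ay": 0, "az": 0},
    {"dx": 0.008, "dy": 0.038, "dz": 0, "ax": 0, "ay": 0, "az": 0},
    {"dx": 0.008, "dy": 0.038, "dz": 0, "ax": 0, "ay": 0, "az": 0},
    {"dx": 0.008, "dy": 0.038, "dz": 0, "ax": 0, "ay": 0, "az": 0},
    {"dx": 0.008, "dy": 0.038, "dz": 0, "ax": 0, "ay": 0, "az": 0}
  ]
}}

```text
time_s: 4.88
ee_pos: [0.4925, -0.1371, 0.3237]
eef_rot: [-3.134, -0.004, -0.063]
force: [0.6, 1.1, 0.8]
grip_width: 0.0514
```

Emit:
{"op": "play_rows", "data": {
  "commands": [
    {"dx": 0.007, "dy": 0.028, "dz": 0.02, "ax": 0, "ay": 0, "az": 0},
    {"dx": 0.007, "dy": 0.028, "dz": 0.02, "ax": 0, "ay": 0, "az": 0},
    {"dx": 0.007, "dy": 0.028, "dz": 0.02, "ax": 0, "ay": 0, "az": 0},
    {"dx": 0, "dy": 0, "dz": 0.02, "ax": 0, "ay": 0, "az": 0},
    {"dx": 0, "dy": 0, "dz": 0, "ax": 0, "ay": 0, "az": 0}
  ]
}}

```text
time_s: 5.3
ee_pos: [0.5034, -0.2389, 0.2417]
eef_rot: [-3.137, -0.007, -0.078]
force: [-0.6, 0.6, -0.6]
grip_width: 0.0517
```

```bash
python3 - <<'E'
from h import *
print(ctrl.get_obs()['ee_pos']);go([.4894,-.2294,.064],-3.6)
E
```

```text
[ 0.50336092 -0.23891238  0.24167788]
shift mm [-16.   -7.5 177.6] turn [-0.28 -0.42 -0.89]
```

Emit:
{"op": "play_rows", "data": {
  "commands": [
    {"dx": -0.008, "dy": -0.004, "dz": 0.024, "ax": -0.3, "ay": -0.4, "az": -0.9},
    {"dx": -0.008, "dy": -0.004, "dz": 0.024, "ax": 0, "ay": 0, "az": 0},
    {"dx": 0, "dy": 0, "dz": 0.024, "ax": 0, "ay": 0, "az": 0},
    {"dx": 0, "dy": 0, "dz": 0.024, "ax": 0, "ay": 0, "az": 0},
    {"dx": 0, "dy": 0, "dz": 0.015, "ax": 0, "ay": 0, "az": 0}
  ]
}}

```text
time_s: 5.72
ee_pos: [0.4866, -0.2331, 0.1353]
eef_rot: [3.136, -0.009, -0.067]
force: [-0.0, 0.3, 0.4]
grip_width: 0.0514
```

```bash
python3 - <<'E'
from h import *
print(ctrl.get_obs()['ee_pos']);go([.4894,-.2294,.064],-3.6)
T=wpose();shot('wrist','w5');print(wproj(T,[.577,-.2349,.0785]),wproj(T,[.4894,-.2294,.0785]),T[:3,3])
im=cv2.imread('pics/w5.png');g=cv2.cvtColor(im,cv2.COLOR_BGR2GRAY)
for r in range(60,150,15):print(r,g[r,235:300].tolist())
E
```

```text
[ 0.48661556 -0.23314159  0.13534827]
shift mm [ 1.9 -4.3 71.3] turn [ 0.32 -0.54 -0.23]
[254.31137908  91.02553845] [254.98453873 202.57910615] [ 0.48661556 -0.23314159  0.13534827]
60 [160, 159, 159, 160, 160, 159, 160, 160, 161, 160, 156, 152, 148, 149, 149, 149, 150, 147, 149, 149, 149, 148, 148, 150, 148, 150, 149, 148, 148, 147, 143, 134, 115, 93, 71, 59, 54, 55, 52, 53, 52, 51, 52, 51, 54, 53, 51, 52, 52, 54, 55, 59, 72, 88, 99, 102, 101, 100, 101, 101, 103, 102, 104, 110, 122]
75 [156, 159, 160, 160, 160, 161, 161, 161, 161, 160, 160, 161, 161, 161, 160, 160, 162, 161, 160, 159, 158, 155, 152, 149, 149, 146, 137, 111, 77, 58, 58, 55, 52, 53, 53, 55, 51, 54, 55, 51, 54, 54, 55, 50, 53, 53, 51, 52, 52, 51, 51, 52, 53, 53, 54, 52, 53, 53, 60, 79, 93, 101, 101, 103, 100]
90 [156, 153, 151, 148, 148, 148, 149, 148, 147, 150, 157, 168, 179, 186, 192, 196, 200, 200, 199, 194, 189, 182, 174, 165, 157, 151, 151, 155, 157, 152, 145, 143, 142, 140, 137, 129, 121, 116, 116, 117, 116, 115, 115, 115, 117, 117, 118, 117, 116, 116, 117, 116, 117, 114, 112, 110, 122, 140, 147, 147, 148, 147, 
[... 286 characters left out ...]
20, 112, 104, 100, 101, 100, 100, 99, 98, 99, 98, 99]
120 [161, 162, 161, 160, 160, 159, 161, 179, 201, 212, 215, 211, 199, 173, 156, 157, 158, 152, 147, 145, 141, 137, 135, 149, 180, 205, 216, 218, 217, 216, 213, 202, 176, 160, 159, 159, 159, 161, 160, 160, 161, 160, 159, 160, 161, 159, 155, 143, 126, 115, 116, 114, 115, 113, 113, 111, 107, 101, 100, 100, 99, 99, 99, 99, 100]
135 [216, 215, 215, 216, 216, 216, 217, 219, 218, 217, 215, 214, 203, 170, 136, 131, 138, 141, 144, 144, 143, 137, 133, 138, 170, 202, 215, 217, 217, 217, 215, 215, 217, 217, 216, 215, 214, 213, 215, 214, 214, 214, 215, 213, 202, 180, 167, 164, 163, 163, 161, 154, 137, 120, 109, 102, 99, 98, 99, 99, 99, 99, 98, 99, 99]
```

The close wrist picture shows the rod at columns 249–257 (predicted 254), good to about 1 mm. I'll go down and grip.

Emit:
{"op": "play_rows", "data": {
  "commands": [
    {"dx": 0.002, "dy": -0.004, "dz": 0.02, "ax": 0.3, "ay": -0.5, "az": 0},
    {"dx": 0, "dy": 0, "dz": 0.02, "ax": 0, "ay": 0, "az": 0},
    {"dx": 0, "dy": 0, "dz": 0.015, "ax": 0, "ay": 0, "az": 0},
    {"dx": 0, "dy": 0, "dz": 0.01, "ax": 0, "ay": 0, "az": 0},
    {"dx": 0, "dy": 0, "dz": 0, "ax": 0, "ay": 0, "az": 0}
  ]
}}

```text
time_s: 6.18
ee_pos: [0.4894, -0.2305, 0.0736]
eef_rot: [3.14, -0.004, -0.068]
force: [-0.0, 0.2, 0.3]
grip_width: 0.0519
```

```bash
python3 - <<'E'
from h import *
o=ctrl.get_obs();print(o['ee_pos'],o['force']);go([.4894,-.2294,.064],-3.6)
E
```

```text
[ 0.48941776 -0.23053089  0.07355067] [-0.00183027  0.15373485  0.33794505]
shift mm [-0.1 -1.1  9.5] turn [ 0.11 -0.24 -0.29]
```

Emit:
{"op": "play_rows", "data": {
  "commands": [
    {"dx": 0, "dy": -0.001, "dz": 0.009, "ax": 0, "ay": -0.2, "az": 0},
    {"dx": 0, "dy": 0, "dz": 0, "ax": 0, "ay": 0, "az": 0},
    {"dx": 0, "dy": 0, "dz": 0, "ax": 0, "ay": 0, "az": 0},
    {"dx": 0, "dy": 0, "dz": 0, "ax": 0, "ay": 0, "az": 0},
    {"dx": 0, "dy": 0, "dz": 0, "ax": 0, "ay": 0, "az": 0}
  ]
}}

```text
time_s: 6.6
ee_pos: [0.4912, -0.2306, 0.0686]
eef_rot: [3.137, -0.006, -0.068]
force: [-0.7, -0.3, -0.9]
grip_width: 0.0516
```

Emit:
{"op": "play_rows", "data": {
  "commands": [
    {"dx": 0, "dy": 0, "dz": 0, "ax": 0, "ay": 0, "az": 0},
    {"dx": 0, "dy": 0, "dz": 0, "ax": 0, "ay": 0, "az": 0},
    {"dx": 0, "dy": 0, "dz": 0, "ax": 0, "ay": 0, "az": 0},
    {"dx": 0, "dy": 0, "dz": 0, "ax": 0, "ay": 0, "az": 0},
    {"dx": 0, "dy": 0, "dz": 0, "ax": 0, "ay": 0, "az": 0}
  ],
  "claw": 0,
  "squeeze": 40
}}

```text
time_s: 7.02
ee_pos: [0.4916, -0.2309, 0.0699]
eef_rot: [3.136, -0.007, -0.068]
force: [-0.1, -0.5, 0.2]
grip_width: 0.0217
```

Emit:
{"op": "play_rows", "data": {
  "commands": [
    {"dx": 0, "dy": 0, "dz": 0, "ax": 0, "ay": 0, "az": 0},
    {"dx": 0, "dy": 0, "dz": 0, "ax": 0, "ay": 0, "az": 0},
    {"dx": 0, "dy": 0, "dz": 0, "ax": 0, "ay": 0, "az": 0},
    {"dx": 0, "dy": 0, "dz": 0, "ax": 0, "ay": 0, "az": 0},
    {"dx": 0, "dy": 0, "dz": 0, "ax": 0, "ay": 0, "az": 0}
  ]
}}

```text
time_s: 7.43
ee_pos: [0.4917, -0.2307, 0.0699]
eef_rot: [3.137, -0.007, -0.068]
force: [0.5, 0.0, -0.2]
grip_width: 0.0078
```

The arm held 6 mm too high. I'll reopen slightly and go lower so the rod sits mid-pad.

Emit:
{"op": "play_rows", "data": {
  "commands": [
    {"dx": 0, "dy": 0, "dz": 0, "ax": 0, "ay": 0, "az": 0},
    {"dx": 0, "dy": 0, "dz": 0, "ax": 0, "ay": 0, "az": 0},
    {"dx": -0.002, "dy": -0.001, "dz": 0.004, "ax": 0, "ay": -0.3, "az": 0},
    {"dx": 0, "dy": 0, "dz": 0.004, "ax": 0, "ay": 0, "az": 0},
    {"dx": 0, "dy": 0, "dz": 0.002, "ax": 0, "ay": 0, "az": 0}
  ],
  "claw": 0.35
}}

```text
time_s: 7.85
ee_pos: [0.4896, -0.2297, 0.0593]
eef_rot: [3.136, -0.002, -0.068]
force: [0.0, 0.6, -2.1]
grip_width: 0.0329
```

Emit:
{"op": "play_rows", "data": {
  "commands": [
    {"dx": 0, "dy": 0, "dz": 0, "ax": 0, "ay": 0, "az": 0},
    {"dx": 0, "dy": 0, "dz": 0, "ax": 0, "ay": 0, "az": 0},
    {"dx": 0, "dy": 0, "dz": 0, "ax": 0, "ay": 0, "az": 0},
    {"dx": 0, "dy": 0, "dz": 0, "ax": 0, "ay": 0, "az": 0},
    {"dx": 0, "dy": 0, "dz": 0, "ax": 0, "ay": 0, "az": 0}
  ]
}}

```text
time_s: 8.27
ee_pos: [0.4893, -0.2296, 0.0583]
eef_rot: [3.137, -0.001, -0.068]
force: [0.7, 0.4, -0.4]
grip_width: 0.0326
```

```bash
python3 - <<'E'
from h import *
o=ctrl.get_obs();print(o['ee_pos'],o['force'],o['grip_width']);go([.4894,-.2298,.064],-3.6)
E
```

```text
[ 0.48929533 -0.22957055  0.05832026] [ 0.66142971  0.39872823 -0.38283695] 0.03264906677627731
shift mm [ 0.1  0.2 -5.7] turn [ 0.27 -0.03 -0.3 ]
```

Emit:
{"op": "play_rows", "data": {
  "commands": [
    {"dx": 0, "dy": 0, "dz": -0.004, "ax": 0.2, "ay": 0, "az": 0},
    {"dx": 0, "dy": 0, "dz": 0, "ax": 0, "ay": 0, "az": 0},
    {"dx": 0, "dy": 0, "dz": 0, "ax": 0, "ay": 0, "az": 0},
    {"dx": 0, "dy": 0, "dz": 0, "ax": 0, "ay": 0, "az": 0},
    {"dx": 0, "dy": 0, "dz": 0, "ax": 0, "ay": 0, "az": 0}
  ],
  "claw": 0
}}

```text
time_s: 8.68
ee_pos: [0.4895, -0.2296, 0.0633]
eef_rot: [3.14, -0.001, -0.068]
force: [-0.5, 0.7, -1.5]
grip_width: 0.0075
```

Emit:
{"op": "play_rows", "data": {
  "commands": [
    {"dx": 0, "dy": 0, "dz": 0, "ax": 0, "ay": 0, "az": 0},
    {"dx": 0, "dy": 0, "dz": 0, "ax": 0, "ay": 0, "az": 0},
    {"dx": 0, "dy": 0, "dz": 0, "ax": 0, "ay": 0, "az": 0},
    {"dx": 0, "dy": 0, "dz": 0, "ax": 0, "ay": 0, "az": 0},
    {"dx": 0, "dy": 0, "dz": 0, "ax": 0, "ay": 0, "az": 0}
  ]
}}

```text
time_s: 9.1
ee_pos: [0.4895, -0.2295, 0.0632]
eef_rot: [3.141, -0.001, -0.068]
force: [0.6, 0.8, -0.1]
grip_width: 0.0076
```

```bash
python3 - <<'E'
from h import *
o=ctrl.get_obs();print(o['ee_pos'],o['force'],o['moment'],o['grip_width'])
E
```

```text
[ 0.48953961 -0.22945536  0.06315138] [ 0.61881889  0.78042572 -0.11669535] [0.09746505 0.03538018 0.08564431] 0.007574246886257757
```

Gripped, width steady at 7.6 mm. I'll lift straight up slowly and check the weight.

Emit:
{"op": "play_rows", "data": {
  "commands": [
    {"dx": 0, "dy": 0, "dz": -0.01, "ax": 0, "ay": 0, "az": 0},
    {"dx": 0, "dy": 0, "dz": -0.015, "ax": 0, "ay": 0, "az": 0},
    {"dx": 0, "dy": 0, "dz": -0.02, "ax": 0, "ay": 0, "az": 0},
    {"dx": 0, "dy": 0, "dz": -0.02, "ax": 0, "ay": 0, "az": 0},
    {"dx": 0, "dy": 0, "dz": -0.025, "ax": 0, "ay": 0, "az": 0}
  ]
}}

```text
time_s: 9.52
ee_pos: [0.4865, -0.228, 0.1526]
eef_rot: [-3.138, 0.01, -0.068]
force: [-0.1, -0.4, -2.1]
grip_width: 0.008
```

Emit:
{"op": "play_rows", "data": {
  "commands": [
    {"dx": 0, "dy": 0, "dz": -0.025, "ax": 0, "ay": 0, "az": 0},
    {"dx": 0, "dy": 0, "dz": -0.025, "ax": 0, "ay": 0, "az": 0},
    {"dx": 0, "dy": 0, "dz": -0.025, "ax": 0, "ay": 0, "az": 0},
    {"dx": 0, "dy": 0, "dz": -0.025, "ax": 0, "ay": 0, "az": 0},
    {"dx": 0, "dy": 0, "dz": -0.025, "ax": 0, "ay": 0, "az": 0}
  ]
}}

```text
time_s: 9.93
ee_pos: [0.4856, -0.2278, 0.2864]
eef_rot: [-3.137, 0.011, -0.069]
force: [-0.4, 0.5, -1.7]
grip_width: 0.0076
```

Emit:
{"op": "play_rows", "data": {
  "commands": [
    {"dx": 0, "dy": 0, "dz": -0.02, "ax": 0, "ay": 0, "az": 0},
    {"dx": 0, "dy": 0, "dz": 0, "ax": 0, "ay": 0, "az": 0},
    {"dx": 0, "dy": 0, "dz": 0, "ax": 0, "ay": 0, "az": 0},
    {"dx": 0, "dy": 0, "dz": 0, "ax": 0, "ay": 0, "az": 0},
    {"dx": 0, "dy": 0, "dz": 0, "ax": 0, "ay": 0, "az": 0}
  ]
}}

```text
time_s: 10.35
ee_pos: [0.4853, -0.2278, 0.3121]
eef_rot: [-3.14, 0.006, -0.069]
force: [0.3, -0.5, -2.3]
grip_width: 0.0078
```

```bash
python3 - <<'E'
from h import *
o=ctrl.get_obs();print(o['ee_pos'],o['force'],o['moment'],o['grip_width'])
T=wpose();np.save('T6.npy',T);shot('wrist','w6')
E
```

```text
[ 0.48531033 -0.22780306  0.31205976] [ 0.27015456 -0.50964985 -2.3438002 ] [ 0.04745988  0.00815577 -0.02540339] 0.00776683376532032
```

View pics/w6.png

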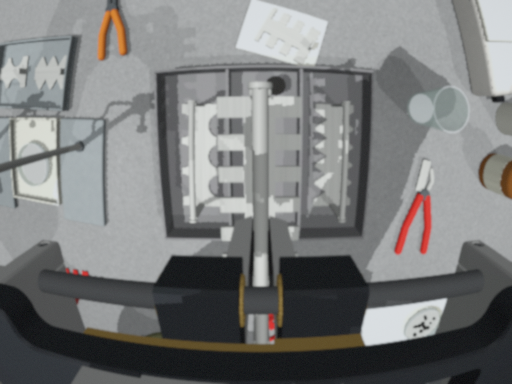

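The rack is held mid-rod with the weight on the wrist (about -2.3 N and noisy), the shelf level and the neighbours in place. I'll back off toward the robot and turn to the hook direction (yaw 80°).

Emit:
{"op": "play_rows", "data": {
  "commands": [
    {"dx": -0.02, "dy": 0, "dz": 0, "ax": 0, "ay": 0, "az": -3},
    {"dx": -0.03, "dy": 0, "dz": 0, "ax": 0, "ay": 0, "az": -6},
    {"dx": -0.03, "dy": 0, "dz": 0, "ax": 0, "ay": 0, "az": -6},
    {"dx": -0.01, "dy": 0, "dz": 0, "ax": 0, "ay": 0, "az": -6},
    {"dx": 0, "dy": 0, "dz": 0, "ax": 0, "ay": 0, "az": -6}
  ],
  "squeeze": 45
}}

```text
time_s: 10.82
ee_pos: [0.3911, -0.2292, 0.3054]
eef_rot: [-3.128, 0.011, 0.42]
force: [1.1, -1.1, -2.0]
grip_width: 0.0076
```

Emit:
{"op": "play_rows", "data": {
  "commands": [
    {"dx": 0, "dy": 0, "dz": 0, "ax": 0, "ay": 0, "az": -6},
    {"dx": 0, "dy": 0, "dz": 0, "ax": 0, "ay": 0, "az": -6},
    {"dx": 0, "dy": 0, "dz": 0, "ax": 0, "ay": 0, "az": -6},
    {"dx": 0, "dy": 0, "dz": 0, "ax": 0, "ay": 0, "az": -6},
    {"dx": 0, "dy": 0, "dz": 0, "ax": 0, "ay": 0, "az": -6}
  ]
}}

```text
time_s: 11.23
ee_pos: [0.3885, -0.2286, 0.3005]
eef_rot: [-3.116, 0.002, 0.969]
force: [0.8, -0.0, -2.6]
grip_width: 0.0079
```

Emit:
{"op": "play_rows", "data": {
  "commands": [
    {"dx": 0, "dy": 0, "dz": 0, "ax": 0, "ay": 0, "az": -6},
    {"dx": 0, "dy": 0, "dz": 0, "ax": 0, "ay": 0, "az": -6},
    {"dx": 0, "dy": 0, "dz": 0, "ax": 0, "ay": 0, "az": -6},
    {"dx": 0, "dy": 0, "dz": 0, "ax": 0, "ay": 0, "az": -4},
    {"dx": 0, "dy": 0, "dz": 0, "ax": 0, "ay": 0, "az": 0}
  ]
}}

```text
time_s: 11.65
ee_pos: [0.3872, -0.2277, 0.295]
eef_rot: [-3.109, -0.012, 1.379]
force: [0.3, 1.2, -2.7]
grip_width: 0.0075
```

```bash
python3 - <<'E'
from h import *
T6=np.load('T6.npy');print('rod end expected',wproj(T6,(T6@[.085,0,-.011,1])[:3]),'seen 260,88')
o=ctrl.get_obs();print(o['ee_pos'],np.degrees(o['eef_rot']),o['grip_width'],o['qpos'].round(2));go([.378,.251,.30],80.35)
E
```

```text
rod end expected [260.31095492  89.95657458] seen 260,88
[ 0.38721651 -0.22774686  0.29500571] [-178.10497551   -0.67355745   78.98226674] 0.007450801279907824 [-0.61  0.04  1.64 -0.    1.5  -0.42]
shift mm [ 468.2 -100.5    3.8] turn [-1.89 -0.7  -1.36]
```

Emit:
{"op": "play_rows", "data": {
  "commands": [
    {"dx": 0.02, "dy": -0.004, "dz": -0.002, "ax": -0.5, "ay": -0.2, "az": -0.4},
    {"dx": 0.034, "dy": -0.007, "dz": 0, "ax": -0.5, "ay": -0.2, "az": -0.4},
    {"dx": 0.034, "dy": -0.007, "dz": 0, "ax": -0.5, "ay": -0.2, "az": -0.4},
    {"dx": 0.034, "dy": -0.007, "dz": 0, "ax": -0.4, "ay": -0.1, "az": -0.2},
    {"dx": 0.034, "dy": -0.007, "dz": 0, "ax": 0, "ay": 0, "az": 0}
  ]
}}

```text
time_s: 12.07
ee_pos: [0.3825, -0.0673, 0.2934]
eef_rot: [-3.135, -0.001, 1.382]
force: [0.9, 0.5, -2.7]
grip_width: 0.0076
```

Emit:
{"op": "play_rows", "data": {
  "commands": [
    {"dx": 0.034, "dy": -0.007, "dz": 0, "ax": 0, "ay": 0, "az": 0},
    {"dx": 0.034, "dy": -0.007, "dz": 0, "ax": 0, "ay": 0, "az": 0},
    {"dx": 0.034, "dy": -0.007, "dz": 0, "ax": 0, "ay": 0, "az": 0},
    {"dx": 0.034, "dy": -0.007, "dz": 0, "ax": 0, "ay": 0, "az": 0},
    {"dx": 0.034, "dy": -0.007, "dz": 0, "ax": 0, "ay": 0, "az": 0}
  ]
}}

```text
time_s: 12.48
ee_pos: [0.3776, 0.1144, 0.2913]
eef_rot: [-3.132, -0.0, 1.365]
force: [0.5, 0.3, -2.1]
grip_width: 0.0076
```

```bash
python3 - <<'E'
from h import *
o=ctrl.get_obs();print(o['ee_pos'],np.degrees(o['eef_rot']),o['grip_width'],o['qpos'].round(2));go([.378,.251,.30],80.35)
E
```

```text
[0.37759017 0.11435738 0.29126369] [-1.79452246e+02 -1.96292521e-02  7.82222532e+01] 0.007570531879361842 [ 0.2  -0.11  1.79  0.    1.47  0.4 ]
shift mm [133.9 -27.6  -8.4] turn [-0.55 -0.03 -2.13]
```

Emit:
{"op": "play_rows", "data": {
  "commands": [
    {"dx": 0.034, "dy": -0.007, "dz": 0, "ax": 0, "ay": 0, "az": -0.5},
    {"dx": 0.034, "dy": -0.007, "dz": 0, "ax": -0.2, "ay": 0, "az": -0.8},
    {"dx": 0.032, "dy": -0.007, "dz": 0, "ax": -0.2, "ay": 0, "az": -0.8},
    {"dx": 0.02, "dy": -0.004, "dz": 0, "ax": 0, "ay": 0, "az": 0},
    {"dx": 0, "dy": 0, "dz": 0, "ax": 0, "ay": 0, "az": 0}
  ]
}}

```text
time_s: 12.9
ee_pos: [0.3726, 0.2479, 0.288]
eef_rot: [-3.135, 0.002, 1.394]
force: [-0.8, -0.8, -2.1]
grip_width: 0.008
```

```bash
python3 - <<'E'
from h import *
o=ctrl.get_obs();print(o['ee_pos'],np.degrees(o['eef_rot']),o['force'],o['moment'],o['grip_width']);go([.378,.251,.278],80.35)
E
```

```text
[0.37257838 0.24786981 0.28797597] [-1.79622178e+02  8.81235168e-02  7.98477947e+01] [-0.77577751 -0.81815951 -2.14783894] [-0.04527396 -0.11737882  0.01103862] 0.008026728146310582
shift mm [4.1 4.9 9.9] turn [-0.38  0.09 -0.5 ]
```

Emit:
{"op": "play_rows", "data": {
  "commands": [
    {"dx": 0.004, "dy": 0.005, "dz": 0.009, "ax": -0.4, "ay": 0.7, "az": -0.5},
    {"dx": 0, "dy": 0, "dz": 0, "ax": 0, "ay": 0.7, "az": 0},
    {"dx": 0, "dy": 0, "dz": 0, "ax": 0, "ay": 0, "az": 0},
    {"dx": 0, "dy": 0, "dz": 0, "ax": 0, "ay": 0, "az": 0},
    {"dx": 0, "dy": 0, "dz": 0, "ax": 0, "ay": 0, "az": 0}
  ]
}}

```text
time_s: 13.32
ee_pos: [0.3771, 0.2502, 0.2769]
eef_rot: [-3.138, -0.021, 1.395]
force: [-0.4, -0.2, -3.5]
grip_width: 0.0076
```

```bash
python3 - <<'E'
from h import *
o=ctrl.get_obs();print(o['ee_pos'],np.degrees(o['eef_rot']),o['force'],o['moment'],o['grip_width']);go([.5257,.2262,.278],80.35)
E
```

```text
[0.37710231 0.25015227 0.27687806] [-179.81189882   -1.1887363    79.94896885] [-0.35584229 -0.18529712 -3.48815192] [-0.04293425 -0.04693582  0.0435888 ] 0.0075976435429376135
shift mm [  2.4 150.5  -1.6] turn [-0.18 -1.19 -0.4 ]
```

Emit:
{"op": "play_rows", "data": {
  "commands": [
    {"dx": 0.001, "dy": 0.02, "dz": -0.001, "ax": 0, "ay": 0, "az": -0.4},
    {"dx": 0.001, "dy": 0.025, "dz": 0, "ax": 0, "ay": 0, "az": 0},
    {"dx": 0, "dy": 0.025, "dz": 0, "ax": 0, "ay": 0, "az": 0},
    {"dx": 0, "dy": 0.01, "dz": 0, "ax": 0, "ay": 0, "az": 0},
    {"dx": 0, "dy": 0, "dz": 0, "ax": 0, "ay": 0, "az": 0}
  ]
}}

```text
time_s: 13.73
ee_pos: [0.4591, 0.2356, 0.28]
eef_rot: [-3.14, -0.022, 1.398]
force: [-0.6, -0.4, -2.5]
grip_width: 0.0078
```

```bash
python3 - <<'E'
from h import *
o=ctrl.get_obs();print(o['ee_pos'],np.degrees(o['eef_rot']),o['force'],o['moment'],o['grip_width']);go([.5257,.2262,.278],80.35)
E
```

```text
[0.45908277 0.23555832 0.27999004] [-179.93088744   -1.23444648   80.08043143] [-0.64450343 -0.40575292 -2.49069014] [-0.09973265 -0.10039041 -0.01583865] 0.0078015144413655845
shift mm [ 2.2 67.2  2. ] turn [-0.07 -1.23 -0.27]
```

Emit:
{"op": "play_rows", "data": {
  "commands": [
    {"dx": 0.001, "dy": 0.02, "dz": 0.002, "ax": 0, "ay": 0.1, "az": -0.3},
    {"dx": 0.001, "dy": 0.02, "dz": 0, "ax": 0, "ay": 0, "az": 0},
    {"dx": 0, "dy": 0.015, "dz": 0, "ax": 0, "ay": 0, "az": 0},
    {"dx": 0, "dy": 0.004, "dz": 0, "ax": 0, "ay": 0, "az": 0},
    {"dx": 0, "dy": 0, "dz": 0, "ax": 0, "ay": 0, "az": 0}
  ]
}}

```text
time_s: 14.15
ee_pos: [0.5167, 0.2267, 0.2789]
eef_rot: [-3.139, -0.023, 1.4]
force: [0.2, -0.2, -2.5]
grip_width: 0.0078
```

```bash
python3 - <<'E'
from h import *
o=ctrl.get_obs();print(o['ee_pos'],np.degrees(o['eef_rot']),o['force'],o['moment'],o['grip_width']);go([.5257,.2262,.278],80.35)
shot('wrist','w7')
E
```

```text
[0.5166634  0.22674237 0.2789087 ] [-179.87813743   -1.32727282   80.21931999] [ 0.21045813 -0.1557692  -2.50606631] [-0.10818899 -0.09044186 -0.00375377] 0.007795663565253916
shift mm [1.  9.  0.9] turn [-0.12 -1.33 -0.13]
```

View pics/w7.png

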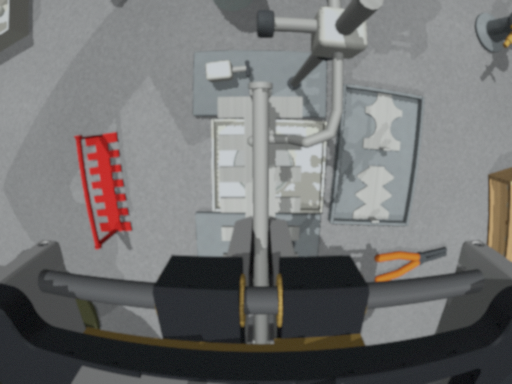

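The left hook passes under the rod at (262–300,138), between rod and shelf, with no contact. I need 9 mm more, then down.

Emit:
{"op": "play_rows", "data": {
  "commands": [
    {"dx": 0.001, "dy": 0.008, "dz": 0, "ax": 0, "ay": 0.1, "az": 0},
    {"dx": 0, "dy": 0.001, "dz": 0, "ax": 0, "ay": 0, "az": 0},
    {"dx": 0, "dy": 0, "dz": 0, "ax": 0, "ay": 0, "az": 0},
    {"dx": 0, "dy": 0, "dz": 0.005, "ax": 0, "ay": 0, "az": 0},
    {"dx": 0, "dy": 0, "dz": 0.002, "ax": 0, "ay": 0, "az": 0}
  ]
}}

```text
time_s: 14.62
ee_pos: [0.5235, 0.2275, 0.2731]
eef_rot: [-3.141, -0.026, 1.402]
force: [-0.5, 0.7, -3.1]
grip_width: 0.0078
```

```bash
python3 - <<'E'
from h import *
o=ctrl.get_obs();print(o['ee_pos'],np.degrees(o['eef_rot']),o['force'],o['moment'],o['grip_width']);go([.5257,.2262,.2375],80.35)
E
```

```text
[0.52353386 0.22749142 0.27306771] [-179.94843097   -1.49610901   80.30918395] [-0.53736477  0.7353333  -3.06350107] [-0.0846402  -0.04742624  0.02451995] 0.007849256877922775
shift mm [-1.8  2.4 35.5] turn [-0.05 -1.5  -0.04]
```

Emit:
{"op": "play_rows", "data": {
  "commands": [
    {"dx": 0, "dy": 0.002, "dz": 0.008, "ax": 0, "ay": 0, "az": 0},
    {"dx": 0, "dy": 0, "dz": 0.007, "ax": 0, "ay": 0, "az": 0},
    {"dx": 0, "dy": 0, "dz": 0.005, "ax": 0, "ay": 0, "az": 0},
    {"dx": 0, "dy": 0, "dz": 0.002, "ax": 0, "ay": 0, "az": 0},
    {"dx": 0, "dy": 0, "dz": 0, "ax": 0, "ay": 0, "az": 0}
  ]
}}

```text
time_s: 15.03
ee_pos: [0.5248, 0.2278, 0.2473]
eef_rot: [-3.139, -0.025, 1.402]
force: [0.3, -0.7, -1.9]
grip_width: 0.0079
```

```bash
python3 - <<'E'
from h import *
o=ctrl.get_obs();print(o['ee_pos'],np.degrees(o['eef_rot']),o['force'],o['moment'],o['grip_width']);go([.5257,.2262,.2375],80.35)
E
```

```text
[0.52480362 0.22782231 0.24725522] [-179.84006244   -1.43823119   80.33111238] [ 0.33377864 -0.66583218 -1.93025117] [-0.07252593 -0.13162421  0.03065794] 0.007879013753468101
shift mm [-1.7  1.2  9.7] turn [-0.16 -1.44 -0.02]
```

Emit:
{"op": "play_rows", "data": {
  "commands": [
    {"dx": 0, "dy": 0.001, "dz": 0.002, "ax": 0, "ay": 0, "az": 0},
    {"dx": 0, "dy": 0, "dz": 0.0015, "ax": 0, "ay": 0, "az": 0},
    {"dx": 0, "dy": 0, "dz": 0.0015, "ax": 0, "ay": 0, "az": 0},
    {"dx": 0, "dy": 0, "dz": 0, "ax": 0, "ay": 0, "az": 0},
    {"dx": 0, "dy": 0, "dz": 0, "ax": 0, "ay": 0, "az": 0}
  ]
}}

```text
time_s: 15.45
ee_pos: [0.5261, 0.2278, 0.242]
eef_rot: [-3.139, -0.025, 1.402]
force: [-0.7, -0.3, -2.1]
grip_width: 0.0078
```

Emit:
{"op": "play_rows", "data": {
  "commands": [
    {"dx": 0, "dy": 0, "dz": 0.001, "ax": 0, "ay": 0, "az": 0},
    {"dx": 0, "dy": 0, "dz": 0.001, "ax": 0, "ay": 0, "az": 0},
    {"dx": 0, "dy": 0, "dz": 0, "ax": 0, "ay": 0, "az": 0},
    {"dx": 0, "dy": 0, "dz": 0, "ax": 0, "ay": 0, "az": 0},
    {"dx": 0, "dy": 0, "dz": 0, "ax": 0, "ay": 0, "az": 0}
  ]
}}

```text
time_s: 15.87
ee_pos: [0.5262, 0.2279, 0.2403]
eef_rot: [-3.14, -0.026, 1.402]
force: [-0.7, -0.3, -2.4]
grip_width: 0.0074
```

```bash
python3 - <<'E'
from h import *
o=ctrl.get_obs();print(o['ee_pos'],np.degrees(o['eef_rot']),o['force'],o['moment'],o['grip_width']);go([.5257,.2262,.2375],80.35)
E
```

```text
[0.52619989 0.22787977 0.24025296] [-179.9040999    -1.47110027   80.32670169] [-0.66155521 -0.34869058 -2.42266571] [-0.03879422 -0.06220751 -0.01682441] 0.007378924041973535
shift mm [-1.8 -0.2  2.7] turn [-0.1  -1.47 -0.02]
```

Emit:
{"op": "play_rows", "data": {
  "commands": [
    {"dx": 0, "dy": 0, "dz": 0.001, "ax": 0, "ay": 0, "az": 0},
    {"dx": 0, "dy": 0, "dz": 0, "ax": 0, "ay": 0, "az": 0},
    {"dx": 0, "dy": 0, "dz": 0, "ax": 0, "ay": 0, "az": 0},
    {"dx": 0, "dy": 0, "dz": 0, "ax": 0, "ay": 0, "az": 0},
    {"dx": 0, "dy": 0, "dz": 0, "ax": 0, "ay": 0, "az": 0}
  ]
}}

```text
time_s: 16.28
ee_pos: [0.5262, 0.228, 0.2393]
eef_rot: [-3.14, -0.026, 1.402]
force: [-0.8, 0.6, -3.3]
grip_width: 0.0075
```

Emit:
{"op": "play_rows", "data": {
  "commands": [
    {"dx": 0, "dy": 0, "dz": 0.001, "ax": 0, "ay": 0, "az": 0},
    {"dx": 0, "dy": 0, "dz": 0, "ax": 0, "ay": 0, "az": 0},
    {"dx": 0, "dy": 0, "dz": 0, "ax": 0, "ay": 0, "az": 0},
    {"dx": 0, "dy": 0, "dz": 0, "ax": 0, "ay": 0, "az": 0},
    {"dx": 0, "dy": 0, "dz": 0, "ax": 0, "ay": 0, "az": 0}
  ]
}}

```text
time_s: 16.7
ee_pos: [0.5262, 0.228, 0.2381]
eef_rot: [-3.14, -0.026, 1.402]
force: [-0.7, 0.4, -2.5]
grip_width: 0.0078
```

```bash
python3 - <<'E'
from h import *
o=ctrl.get_obs();print(o['ee_pos'],np.degrees(o['eef_rot']),o['force'],o['moment'],o['grip_width'])
E
```

```text
[0.52621988 0.22796208 0.2381219 ] [-179.91035652   -1.47646323   80.32825017] [-0.66947006  0.36439117 -2.4934294 ] [-0.08078052 -0.02675365 -0.02582032] 0.007797144900323033
```

Emit:
{"op": "play_rows", "data": {
  "commands": [
    {"dx": 0, "dy": 0, "dz": 0.001, "ax": 0, "ay": 0, "az": 0},
    {"dx": 0, "dy": 0, "dz": 0, "ax": 0, "ay": 0, "az": 0},
    {"dx": 0, "dy": 0, "dz": 0, "ax": 0, "ay": 0, "az": 0},
    {"dx": 0, "dy": 0, "dz": 0, "ax": 0, "ay": 0, "az": 0},
    {"dx": 0, "dy": 0, "dz": 0, "ax": 0, "ay": 0, "az": 0}
  ]
}}

```text
time_s: 17.12
ee_pos: [0.5262, 0.228, 0.237]
eef_rot: [-3.14, -0.026, 1.402]
force: [0.1, -0.7, -2.3]
grip_width: 0.0076
```

Emit:
{"op": "play_rows", "data": {
  "commands": [
    {"dx": 0, "dy": 0, "dz": 0.001, "ax": 0, "ay": 0, "az": 0},
    {"dx": 0, "dy": 0, "dz": 0, "ax": 0, "ay": 0, "az": 0},
    {"dx": 0, "dy": 0, "dz": 0, "ax": 0, "ay": 0, "az": 0},
    {"dx": 0, "dy": 0, "dz": 0, "ax": 0, "ay": 0, "az": 0},
    {"dx": 0, "dy": 0, "dz": 0, "ax": 0, "ay": 0, "az": 0}
  ]
}}

```text
time_s: 17.53
ee_pos: [0.5263, 0.2281, 0.236]
eef_rot: [-3.14, -0.026, 1.402]
force: [0.1, 0.2, -2.9]
grip_width: 0.0077
```

```bash
python3 - <<'E'
from h import *
o=ctrl.get_obs();print(o['ee_pos'],np.degrees(o['eef_rot']),o['force'],o['moment'],o['grip_width'])
E
```

```text
[0.5262679  0.22805063 0.23596435] [-179.91855091   -1.48246754   80.32900718] [ 0.14554527  0.19322898 -2.86025743] [-0.05843716 -0.11857132  0.02415786] 0.007734156198985007
```

Emit:
{"op": "play_rows", "data": {
  "commands": [
    {"dx": 0, "dy": 0, "dz": 0.001, "ax": 0, "ay": 0, "az": 0},
    {"dx": 0, "dy": 0, "dz": 0, "ax": 0, "ay": 0, "az": 0},
    {"dx": 0, "dy": 0, "dz": 0, "ax": 0, "ay": 0, "az": 0},
    {"dx": 0, "dy": 0, "dz": 0, "ax": 0, "ay": 0, "az": 0},
    {"dx": 0, "dy": 0, "dz": 0, "ax": 0, "ay": 0, "az": 0}
  ]
}}

```text
time_s: 17.95
ee_pos: [0.5263, 0.2281, 0.2352]
eef_rot: [-3.141, -0.026, 1.402]
force: [-0.1, -0.4, -1.1]
grip_width: 0.0075
```

```bash
python3 - <<'E'
from h import *
o=ctrl.get_obs();print(o['ee_pos'],np.degrees(o['eef_rot']),o['force'],o['moment'],o['grip_width'])
E
```

```text
[0.52632414 0.22807028 0.23519654] [-179.94205935   -1.49559677   80.32888708] [-0.07222681 -0.442653   -1.08682023] [-0.08235578 -0.00677145 -0.01342242] 0.007531428407501211
```

Emit:
{"op": "play_rows", "data": {
  "commands": [
    {"dx": 0, "dy": 0, "dz": 0.001, "ax": 0, "ay": 0, "az": 0},
    {"dx": 0, "dy": 0, "dz": 0, "ax": 0, "ay": 0, "az": 0},
    {"dx": 0, "dy": 0, "dz": 0, "ax": 0, "ay": 0, "az": 0},
    {"dx": 0, "dy": 0, "dz": 0, "ax": 0, "ay": 0, "az": 0},
    {"dx": 0, "dy": 0, "dz": 0, "ax": 0, "ay": 0, "az": 0}
  ]
}}

```text
time_s: 18.37
ee_pos: [0.5264, 0.2281, 0.2346]
eef_rot: [-3.141, -0.026, 1.402]
force: [-0.2, -0.8, -1.0]
grip_width: 0.0075
```

```bash
python3 - <<'E'
from h import *
o=ctrl.get_obs();print(o['ee_pos'],np.degrees(o['eef_rot']),o['force'],o['moment'],o['grip_width'])
E
```

```text
[0.52641653 0.2280705  0.23464138] [-179.97966159   -1.51113619   80.32926559] [-0.17776036 -0.83645838 -1.03387548] [-0.07894103  0.06163768  0.05805846] 0.0074567413178712886
```

The upward force is rising and the steps are getting shorter, so contact has begun. Continuing gently.

Emit:
{"op": "play_rows", "data": {
  "commands": [
    {"dx": 0, "dy": 0, "dz": 0.001, "ax": 0, "ay": 0, "az": 0},
    {"dx": 0, "dy": 0, "dz": 0, "ax": 0, "ay": 0, "az": 0},
    {"dx": 0, "dy": 0, "dz": 0, "ax": 0, "ay": 0, "az": 0},
    {"dx": 0, "dy": 0, "dz": 0, "ax": 0, "ay": 0, "az": 0},
    {"dx": 0, "dy": 0, "dz": 0, "ax": 0, "ay": 0, "az": 0}
  ]
}}

```text
time_s: 18.78
ee_pos: [0.5265, 0.2281, 0.2341]
eef_rot: [3.141, -0.027, 1.402]
force: [-1.3, -0.9, 0.4]
grip_width: 0.0076
```

```bash
python3 - <<'E'
from h import *
o=ctrl.get_obs();print(o['ee_pos'],np.degrees(o['eef_rot']),o['force'],o['moment'],o['grip_width'])
E
```

```text
[0.52651351 0.22808077 0.23413187] [179.97932154  -1.52730135  80.33189852] [-1.30537188 -0.89144343  0.39861702] [-0.15600454  0.17561549 -0.0146106 ] 0.007619194916815701
```

Emit:
{"op": "play_rows", "data": {
  "commands": [
    {"dx": 0, "dy": 0, "dz": 0.001, "ax": 0, "ay": 0, "az": 0},
    {"dx": 0, "dy": 0, "dz": 0.001, "ax": 0, "ay": 0, "az": 0},
    {"dx": 0, "dy": 0, "dz": 0, "ax": 0, "ay": 0, "az": 0},
    {"dx": 0, "dy": 0, "dz": 0, "ax": 0, "ay": 0, "az": 0},
    {"dx": 0, "dy": 0, "dz": 0, "ax": 0, "ay": 0, "az": 0}
  ]
}}

```text
time_s: 19.2
ee_pos: [0.5268, 0.2281, 0.233]
eef_rot: [3.14, -0.027, 1.402]
force: [-1.9, -2.7, 3.3]
grip_width: 0.0072
```

```bash
python3 - <<'E'
from h import *
o=ctrl.get_obs();print(o['ee_pos'],np.degrees(o['eef_rot']),o['force'],o['moment'],o['grip_width'])
E
```

```text
[0.5267607  0.22805135 0.23303125] [179.89849813  -1.55645056  80.32971167] [-1.89952499 -2.65620298  3.30768923] [-0.20908122  0.27992443 -0.00103505] 0.007248201205857801
```

Emit:
{"op": "play_rows", "data": {
  "commands": [
    {"dx": -0.001, "dy": -0.001, "dz": 0, "ax": 0, "ay": 0, "az": 0},
    {"dx": 0, "dy": 0, "dz": 0, "ax": 0, "ay": 0, "az": 0},
    {"dx": 0, "dy": 0, "dz": 0, "ax": 0, "ay": 0, "az": 0},
    {"dx": 0, "dy": 0, "dz": 0, "ax": 0, "ay": 0, "az": 0},
    {"dx": 0, "dy": 0, "dz": 0, "ax": 0, "ay": 0, "az": 0}
  ]
}}

```text
time_s: 19.62
ee_pos: [0.5259, 0.2274, 0.2332]
eef_rot: [3.139, -0.028, 1.402]
force: [0.1, -1.5, 3.2]
grip_width: 0.0073
```

```bash
python3 - <<'E'
from h import *
o=ctrl.get_obs();print(o['ee_pos'],np.degrees(o['eef_rot']),o['force'],o['moment'],o['grip_width'])
E
```

```text
[0.5258967  0.22739701 0.23321062] [179.82375051  -1.61335103  80.32660154] [ 0.06743466 -1.51401823  3.17228136] [-0.06777552 -0.03899733  0.00925296] 0.007347550734320311
```

Emit:
{"op": "play_rows", "data": {
  "commands": [
    {"dx": 0, "dy": 0, "dz": 0.001, "ax": 0, "ay": 0, "az": 0},
    {"dx": 0, "dy": 0, "dz": 0, "ax": 0, "ay": 0, "az": 0},
    {"dx": 0, "dy": 0, "dz": 0, "ax": 0, "ay": 0, "az": 0},
    {"dx": 0, "dy": 0, "dz": 0, "ax": 0, "ay": 0, "az": 0},
    {"dx": 0, "dy": 0, "dz": 0, "ax": 0, "ay": 0, "az": 0}
  ]
}}

```text
time_s: 20.03
ee_pos: [0.526, 0.2274, 0.2326]
eef_rot: [3.138, -0.028, 1.402]
force: [-0.8, -1.5, 4.7]
grip_width: 0.0078
```

```bash
python3 - <<'E'
from h import *
o=ctrl.get_obs();print(o['ee_pos'],np.degrees(o['eef_rot']),o['force'],o['moment'],o['grip_width'])
T=wpose();np.save('T8.npy',T);a=shot('wrist','w8');b=shot('scene','s8')
cv2.imwrite('pics/c8.png',np.hstack([cv2.resize(a[50:200,180:355],(467,400),interpolation=cv2.INTER_CUBIC),cv2.resize(b[150:270,245:345],(333,400),interpolation=cv2.INTER_CUBIC)])[:,:,::-1])
E
```

```text
[0.52603146 0.22738355 0.23263885] [179.78878491  -1.62424066  80.32409268] [-0.79385604 -1.50801412  4.72407026] [-0.14768555  0.11217362  0.07027567] 0.007805123502645845
```

View pics/c8.png

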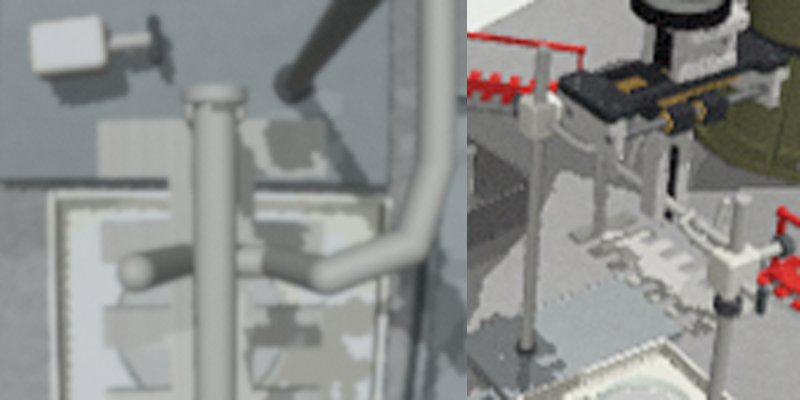

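The wrist crop shows the rod inside the left U, between tip (135,270) and arm (320,275). The forces suggest the left hook carries more. I'll tilt the right end down slightly and press on gently.

Emit:
{"op": "play_rows", "data": {
  "commands": [
    {"dx": 0, "dy": 0, "dz": 0.001, "ax": 0, "ay": 0.4, "az": 0},
    {"dx": 0, "dy": 0, "dz": 0, "ax": 0, "ay": 0, "az": 0},
    {"dx": 0, "dy": 0, "dz": 0, "ax": 0, "ay": 0, "az": 0},
    {"dx": 0, "dy": 0, "dz": 0, "ax": 0, "ay": 0, "az": 0},
    {"dx": 0, "dy": 0, "dz": 0, "ax": 0, "ay": 0, "az": 0}
  ]
}}

```text
time_s: 20.55
ee_pos: [0.5262, 0.2274, 0.2322]
eef_rot: [3.137, -0.037, 1.402]
force: [-0.8, -0.6, 5.5]
grip_width: 0.0075
```

```bash
cat > f.py <<'E'
from h import *
o=ctrl.get_obs();f=o['force']-[0,0,-2.5];m=o['moment']-[-.07,-.06,0];L=.18
yl=(m[0]-L*f[1])/f[2]
print(o['time_s'],o['ee_pos'].round(4),np.degrees(o['eef_rot']).round(2),'f',f.round(2),'m',m.round(3),'w',round(o['grip_width'],4),'ylever',round(yl,3))
E
python3 f.py
```

```text
20.55 [0.5262 0.2274 0.2322] [179.74  -2.12  80.33] f [-0.78 -0.57  8.  ] m [-0.061  0.278  0.028] w 0.0075 ylever 0.005
```

Emit:
{"op": "play_rows", "data": {
  "commands": [
    {"dx": 0, "dy": 0, "dz": 0.001, "ax": 0, "ay": 0.4, "az": 0},
    {"dx": 0, "dy": 0, "dz": 0, "ax": 0, "ay": 0, "az": 0},
    {"dx": 0, "dy": 0, "dz": 0, "ax": 0, "ay": 0, "az": 0},
    {"dx": 0, "dy": 0, "dz": 0, "ax": 0, "ay": 0, "az": 0},
    {"dx": 0, "dy": 0, "dz": 0, "ax": 0, "ay": 0, "az": 0}
  ]
}}

```text
time_s: 20.97
ee_pos: [0.5263, 0.2275, 0.2321]
eef_rot: [3.136, -0.046, 1.402]
force: [-2.7, -1.3, 6.6]
grip_width: 0.0076
```

```bash
python3 f.py
```

```text
20.9667 [0.5263 0.2275 0.2321] [179.68  -2.63  80.34] f [-2.67 -1.26  9.07] m [-0.132  0.311  0.077] w 0.0076 ylever 0.01
```

Emit:
{"op": "play_rows", "data": {
  "commands": [
    {"dx": 0, "dy": 0, "dz": 0.001, "ax": 0, "ay": 0, "az": 0},
    {"dx": 0, "dy": 0, "dz": 0, "ax": 0, "ay": 0, "az": 0},
    {"dx": 0, "dy": 0, "dz": 0, "ax": 0, "ay": 0, "az": 0},
    {"dx": 0, "dy": 0, "dz": 0, "ax": 0, "ay": 0, "az": 0},
    {"dx": 0, "dy": 0, "dz": 0, "ax": 0, "ay": 0, "az": 0}
  ]
}}

```text
time_s: 21.38
ee_pos: [0.5263, 0.2275, 0.2321]
eef_rot: [3.135, -0.047, 1.402]
force: [-1.6, -2.1, 4.5]
grip_width: 0.0078
```

```bash
python3 f.py
```

```text
21.3833 [0.5263 0.2275 0.2321] [179.62  -2.71  80.35] f [-1.63 -2.12  7.  ] m [-0.127  0.254 -0.002] w 0.0078 ylever 0.036
```

```bash
cat > f.py <<'E'
from h import *
A=[]
for i in range(8):
    o=ctrl.get_obs();A.append(np.r_[o['force'],o['moment'],o['ee_pos']]);viewer.camera('wrist')
A=np.array(A);a=A.mean(0);s=A.std(0)/8**.5
f=a[:3]-[0,0,-2.5];m=a[3:6]-[-.07,-.06,0]
yl=(m[0]-.18*f[1])/f[2]
print(o['time_s'],a[6:].round(4),np.degrees(o['eef_rot']).round(2),'f',f.round(2),'m',m.round(3),'w',round(o['grip_width'],4),'ylever',round(yl,3),'se',s[:6].round(2))
E
python3 f.py
```

```text
21.7333 [0.5263 0.2275 0.232 ] [179.62  -2.72  80.35] f [-1.72 -1.33  7.78] m [-0.148  0.302  0.029] w 0.0075 ylever 0.012 se [0.19 0.27 0.19 0.01 0.01 0.01]
```

Emit:
{"op": "play_rows", "data": {
  "commands": [
    {"dx": 0, "dy": 0, "dz": 0.001, "ax": 0, "ay": 0, "az": 0},
    {"dx": 0, "dy": 0, "dz": 0.001, "ax": 0, "ay": 0, "az": 0},
    {"dx": 0, "dy": 0, "dz": 0.001, "ax": 0, "ay": 0, "az": 0},
    {"dx": 0, "dy": 0, "dz": 0, "ax": 0, "ay": 0, "az": 0},
    {"dx": 0, "dy": 0, "dz": 0, "ax": 0, "ay": 0, "az": 0}
  ]
}}

```text
time_s: 22.2
ee_pos: [0.5266, 0.2275, 0.2311]
eef_rot: [3.133, -0.049, 1.403]
force: [-3.0, -1.6, 7.5]
grip_width: 0.0078
```

```bash
python3 f.py
```

```text
22.55 [0.5266 0.2275 0.231 ] [179.5   -2.81  80.36] f [-2.63 -2.1  10.34] m [-0.28   0.503  0.05 ] w 0.007 ylever 0.01 se [0.15 0.18 0.17 0.01 0.01 0.01]
```

The averaged load centre is about 10 mm from mid-rod, so both hooks are carrying. A side force of -2.6 N says the rod leans on the far wall, so I'll shift 1.5 mm back and lower again.

Emit:
{"op": "play_rows", "data": {
  "commands": [
    {"dx": 0, "dy": -0.0015, "dz": 0, "ax": 0.3, "ay": 0, "az": 0},
    {"dx": 0, "dy": 0, "dz": 0.001, "ax": 0, "ay": 0, "az": 0},
    {"dx": 0, "dy": 0, "dz": 0, "ax": 0, "ay": 0, "az": 0},
    {"dx": 0, "dy": 0, "dz": 0, "ax": 0, "ay": 0, "az": 0},
    {"dx": 0, "dy": 0, "dz": 0, "ax": 0, "ay": 0, "az": 0}
  ]
}}

```text
time_s: 23.02
ee_pos: [0.5261, 0.2277, 0.232]
eef_rot: [3.134, -0.051, 1.402]
force: [-1.5, -1.4, 5.2]
grip_width: 0.0075
```

```bash
python3 f.py
```

```text
23.3667 [0.5261 0.2277 0.2319] [179.56  -2.95  80.34] f [-1.39 -1.45  8.09] m [-0.224  0.24   0.032] w 0.0074 ylever 0.004 se [0.11 0.14 0.17 0.01 0.01 0.01]
```

Emit:
{"op": "play_rows", "data": {
  "commands": [
    {"dx": 0, "dy": 0, "dz": 0.002, "ax": 0, "ay": 0, "az": 0},
    {"dx": 0, "dy": 0, "dz": 0.001, "ax": 0, "ay": 0, "az": 0},
    {"dx": 0, "dy": 0, "dz": 0, "ax": 0, "ay": 0, "az": 0},
    {"dx": 0, "dy": 0, "dz": 0, "ax": 0, "ay": 0, "az": 0},
    {"dx": 0, "dy": 0, "dz": 0, "ax": 0, "ay": 0, "az": 0}
  ]
}}

```text
time_s: 23.83
ee_pos: [0.5266, 0.2275, 0.2313]
eef_rot: [3.131, -0.053, 1.402]
force: [-2.6, -1.1, 7.3]
grip_width: 0.0078
```

```bash
python3 f.py
```

```text
24.1833 [0.5266 0.2275 0.2313] [179.39  -3.05  80.35] f [-2.68 -1.96  9.9 ] m [-0.222  0.49   0.049] w 0.0077 ylever 0.013 se [0.19 0.2  0.18 0.01 0.01 0.01]
```

Emit:
{"op": "play_rows", "data": {
  "commands": [
    {"dx": 0, "dy": -0.001, "dz": -0.002, "ax": 0.6, "ay": 0, "az": 0},
    {"dx": 0, "dy": -0.001, "dz": 0, "ax": 0, "ay": 0, "az": 0},
    {"dx": 0, "dy": 0, "dz": 0.001, "ax": 0, "ay": 0, "az": 0},
    {"dx": 0, "dy": 0, "dz": 0, "ax": 0, "ay": 0, "az": 0},
    {"dx": 0, "dy": 0, "dz": 0, "ax": 0, "ay": 0, "az": 0}
  ]
}}

```text
time_s: 24.65
ee_pos: [0.5254, 0.2279, 0.2323]
eef_rot: [3.139, -0.055, 1.402]
force: [-0.1, -0.6, 4.5]
grip_width: 0.0076
```

```bash
python3 f.py
```

```text
25.0 [0.5254 0.228  0.2323] [179.85  -3.14  80.34] f [ 1.37 -0.67  7.21] m [-0.106 -0.26  -0.017] w 0.0078 ylever 0.002 se [0.25 0.11 0.17 0.01 0.01 0.01]
```

Emit:
{"op": "play_rows", "data": {
  "commands": [
    {"dx": 0, "dy": -0.0005, "dz": 0.002, "ax": 0, "ay": 0, "az": 0},
    {"dx": 0, "dy": -0.0005, "dz": 0.001, "ax": 0.1, "ay": 0, "az": 0},
    {"dx": 0, "dy": 0, "dz": 0, "ax": 0, "ay": 0, "az": 0},
    {"dx": 0, "dy": 0, "dz": 0, "ax": 0, "ay": 0, "az": 0},
    {"dx": 0, "dy": 0, "dz": 0, "ax": 0, "ay": 0, "az": 0}
  ]
}}

```text
time_s: 25.47
ee_pos: [0.5255, 0.228, 0.2316]
eef_rot: [3.136, -0.056, 1.402]
force: [0.3, -0.9, 6.2]
grip_width: 0.008
```

```bash
python3 f.py
```

```text
25.8167 [0.5255 0.228  0.2315] [179.69  -3.22  80.33] f [ 0.54 -1.84  9.  ] m [-0.281 -0.143  0.012] w 0.0078 ylever 0.006 se [0.18 0.19 0.13 0.01 0.01 0.01]
```

The load is now 9 N with near-zero side force and centred within about 6 mm of mid-rod, so both hooks carry it. I'll ease the grip first and check before opening.

Emit:
{"op": "play_rows", "data": {
  "commands": [
    {"dx": 0, "dy": 0, "dz": -0.0005, "ax": 0, "ay": 0, "az": 0},
    {"dx": 0, "dy": 0, "dz": 0, "ax": 0, "ay": 0, "az": 0},
    {"dx": 0, "dy": 0, "dz": 0, "ax": 0, "ay": 0, "az": 0},
    {"dx": 0, "dy": 0, "dz": 0, "ax": 0, "ay": 0, "az": 0},
    {"dx": 0, "dy": 0, "dz": 0, "ax": 0, "ay": 0, "az": 0}
  ]
}}

```text
time_s: 26.28
ee_pos: [0.5254, 0.228, 0.2323]
eef_rot: [3.136, -0.056, 1.402]
force: [1.3, -1.4, 4.8]
grip_width: 0.008
```

```bash
python3 f.py
```

```text
26.6333 [0.5254 0.228  0.2323] [179.67  -3.22  80.33] f [ 1.23 -0.94  7.11] m [-0.131 -0.23  -0.023] w 0.0074 ylever 0.005 se [0.2  0.12 0.15 0.01 0.01 0.01]
```

Emit:
{"op": "play_rows", "data": {
  "commands": [
    {"dx": 0, "dy": 0, "dz": 0, "ax": 0, "ay": 0, "az": 0},
    {"dx": 0, "dy": 0, "dz": 0, "ax": 0, "ay": 0, "az": 0},
    {"dx": 0, "dy": 0, "dz": 0, "ax": 0, "ay": 0, "az": 0},
    {"dx": 0, "dy": 0, "dz": 0, "ax": 0, "ay": 0, "az": 0},
    {"dx": 0, "dy": 0, "dz": 0, "ax": 0, "ay": 0, "az": 0}
  ],
  "squeeze": 15
}}

```text
time_s: 27.1
ee_pos: [0.5255, 0.228, 0.2323]
eef_rot: [3.136, -0.056, 1.402]
force: [0.9, 0.0, 4.5]
grip_width: 0.0085
```

```bash
python3 f.py; python3 - <<'E'
from h import *
a=shot('wrist','w9');b=shot('scene','s9')
cv2.imwrite('pics/c9.png',np.hstack([cv2.resize(a[50:200,180:355],(467,400),interpolation=cv2.INTER_CUBIC),cv2.resize(b[150:270,245:345],(333,400),interpolation=cv2.INTER_CUBIC)])[:,:,::-1])
E
```

```text
27.45 [0.5255 0.228  0.2323] [179.67  -3.22  80.33] f [ 1.28 -0.78  7.28] m [-0.107 -0.22  -0.039] w 0.0083 ylever 0.005 se [0.24 0.15 0.12 0.01 0.01 0.01]
```

View pics/c9.png

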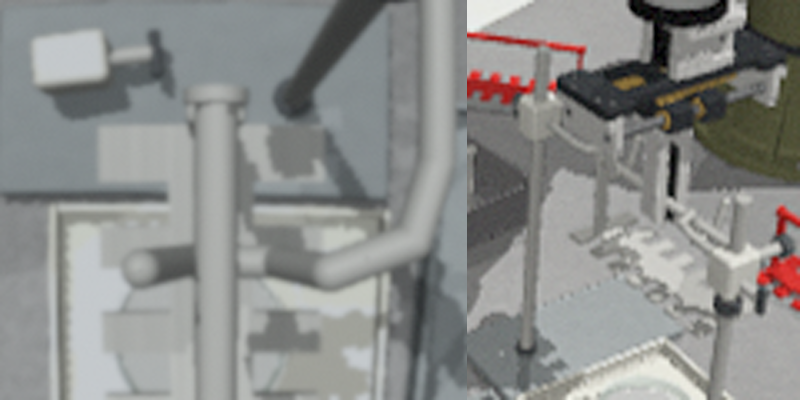

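The crops agree with the numbers: the rod sits in the left U and the rack hangs level under both hooks. With the grip eased to 15 N the load stayed at 7.3 N, centred within 5 mm. I'll relieve a little preload and open.

Emit:
{"op": "play_rows", "data": {
  "commands": [
    {"dx": 0, "dy": 0, "dz": -0.0007, "ax": 0, "ay": 0, "az": 0},
    {"dx": 0, "dy": 0, "dz": 0, "ax": 0, "ay": 0, "az": 0},
    {"dx": 0, "dy": 0, "dz": 0, "ax": 0, "ay": 0, "az": 0},
    {"dx": 0, "dy": 0, "dz": 0, "ax": 0, "ay": 0, "az": 0},
    {"dx": 0, "dy": 0, "dz": 0, "ax": 0, "ay": 0, "az": 0}
  ],
  "squeeze": 6
}}

```text
time_s: 28.02
ee_pos: [0.5254, 0.228, 0.2327]
eef_rot: [3.136, -0.056, 1.402]
force: [2.2, -0.7, 3.8]
grip_width: 0.0086
```

```bash
python3 f.py
```

```text
28.3667 [0.5254 0.228  0.2327] [179.7   -3.21  80.33] f [ 1.47 -0.36  6.55] m [-0.104 -0.286 -0.022] w 0.0088 ylever -0.006 se [0.18 0.16 0.09 0.01 0.01 0.01]
```

Emit:
{"op": "play_rows", "data": {
  "commands": [
    {"dx": 0, "dy": 0, "dz": 0, "ax": 0, "ay": 0, "az": 0},
    {"dx": 0, "dy": 0, "dz": 0, "ax": 0, "ay": 0, "az": 0},
    {"dx": 0, "dy": 0, "dz": 0, "ax": 0, "ay": 0, "az": 0},
    {"dx": 0, "dy": 0, "dz": 0, "ax": 0, "ay": 0, "az": 0},
    {"dx": 0, "dy": 0, "dz": 0, "ax": 0, "ay": 0, "az": 0}
  ],
  "claw": 0.35
}}

```text
time_s: 28.83
ee_pos: [0.524, 0.228, 0.2307]
eef_rot: [3.141, -0.054, 1.402]
force: [-0.3, -0.7, -0.1]
grip_width: 0.0324
```

Emit:
{"op": "play_rows", "data": {
  "commands": [
    {"dx": 0, "dy": 0, "dz": 0, "ax": 0, "ay": 0, "az": 0},
    {"dx": 0, "dy": 0, "dz": 0, "ax": 0, "ay": 0, "az": 0},
    {"dx": 0, "dy": 0, "dz": 0, "ax": 0, "ay": 0, "az": 0},
    {"dx": 0, "dy": 0, "dz": 0, "ax": 0, "ay": 0, "az": 0},
    {"dx": 0, "dy": 0, "dz": 0, "ax": 0, "ay": 0, "az": 0}
  ]
}}

```text
time_s: 29.25
ee_pos: [0.5238, 0.228, 0.2303]
eef_rot: [-3.141, -0.054, 1.402]
force: [1.5, -0.0, -0.9]
grip_width: 0.0329
```

```bash
python3 f.py; python3 - <<'E'
from h import *
a=shot('wrist','w10')
for k,f in(('w9',(0,0)),('w10',(0,0))):
  g=cv2.cvtColor(cv2.imread(f'pics/{k}.png'),cv2.COLOR_BGR2GRAY);print(k,[g[r,246:282].tolist() for r in(110,)], g[70:100,261].tolist())
E
```

```text
29.6 [0.5238 0.228  0.2304] [-179.98   -3.09   80.34] f [0.58 0.14 2.69] m [-0.001 -0.015 -0.002] w 0.0326 ylever -0.01 se [0.15 0.08 0.19 0.01 0.01 0.01]
w9 [[173, 174, 174, 174, 173, 165, 150, 140, 145, 156, 163, 169, 174, 174, 176, 177, 175, 171, 165, 156, 145, 130, 118, 112, 118, 125, 136, 149, 155, 163, 169, 174, 174, 173, 165, 148]] [142, 141, 143, 142, 142, 143, 141, 143, 143, 143, 147, 158, 169, 176, 178, 176, 171, 157, 155, 168, 175, 177, 177, 176, 177, 176, 177, 177, 177, 177]
w10 [[179, 178, 177, 175, 176, 176, 177, 176, 170, 156, 142, 141, 153, 162, 167, 172, 175, 178, 179, 179, 177, 172, 166, 156, 145, 131, 117, 114, 122, 128, 130, 135, 153, 169, 175, 178]] [145, 144, 143, 143, 144, 145, 144, 145, 146, 148, 155, 168, 175, 176, 176, 172, 162, 157, 165, 171, 171, 173, 172, 173, 172, 172, 173, 172, 172, 172]
```

Released with zero force; the rod is still at the same place (the 4 px shift comes from the tool relaxing 2 mm). I'll withdraw straight up.

Emit:
{"op": "play_rows", "data": {
  "commands": [
    {"dx": 0, "dy": 0, "dz": -0.005, "ax": 0, "ay": 0, "az": 0},
    {"dx": 0, "dy": 0, "dz": -0.01, "ax": 0, "ay": 0, "az": 0},
    {"dx": 0, "dy": 0, "dz": -0.015, "ax": 0, "ay": 0, "az": 0},
    {"dx": 0, "dy": 0, "dz": -0.02, "ax": 0, "ay": 0, "az": 0},
    {"dx": 0, "dy": 0, "dz": -0.025, "ax": 0, "ay": 0, "az": 0}
  ]
}}

```text
time_s: 30.12
ee_pos: [0.5218, 0.2235, 0.3056]
eef_rot: [-3.134, -0.05, 1.402]
force: [0.3, -0.1, 0.1]
grip_width: 0.0325
```

Emit:
{"op": "play_rows", "data": {
  "commands": [
    {"dx": 0, "dy": 0, "dz": -0.025, "ax": 0, "ay": 0, "az": 0},
    {"dx": 0, "dy": 0, "dz": -0.025, "ax": 0, "ay": 0, "az": 0},
    {"dx": 0, "dy": 0, "dz": -0.01, "ax": 0, "ay": 0, "az": 0},
    {"dx": 0, "dy": 0, "dz": 0, "ax": 0, "ay": 0, "az": 0},
    {"dx": 0, "dy": 0, "dz": 0, "ax": 0, "ay": 0, "az": 0}
  ]
}}

```text
time_s: 30.53
ee_pos: [0.5214, 0.2198, 0.3785]
eef_rot: [3.139, -0.055, 1.402]
force: [0.7, 0.3, -0.7]
grip_width: 0.0329
```

Emit:
{"op": "play_rows", "data": {
  "commands": [
    {"dx": 0, "dy": -0.03, "dz": 0, "ax": 0, "ay": 0, "az": 0},
    {"dx": 0, "dy": -0.03, "dz": 0, "ax": 0, "ay": 0, "az": 0},
    {"dx": 0, "dy": -0.03, "dz": 0, "ax": 0, "ay": 0, "az": 0},
    {"dx": 0, "dy": -0.03, "dz": 0, "ax": 0, "ay": 0, "az": 0},
    {"dx": 0, "dy": 0, "dz": 0, "ax": 0, "ay": 0, "az": 0}
  ]
}}

```text
time_s: 30.95
ee_pos: [0.3985, 0.2395, 0.3728]
eef_rot: [-3.138, -0.051, 1.4]
force: [0.8, -0.2, 1.1]
grip_width: 0.0327
```

```bash
python3 - <<'E'
from h import *
o=ctrl.get_obs();print(o['time_s'],o['ee_pos'],o['force'])
T=wpose();np.save('T11.npy',T)
C=np.array([.5267,.226]);y=np.radians(-9.65);u=np.array([-np.sin(y),np.cos(y)])
a=shot('wrist','w11');b=shot('scene','s11');c=shot('top','t11')
for s in(-.085,0,.085):
  p=np.r_[C+u*s,.2475];print(s,'wrist',wproj(T,p).round(0),'scene',proj('scene',p).round(0),'top',proj('top',p).round(0))
g=cv2.cvtColor(a,cv2.COLOR_RGB2GRAY)
W=wproj(T,np.r_[C,.2475]).astype(int)
im=a.copy()
cv2.imwrite('pics/c11.png',np.hstack([cv2.resize(a,(400,300)),cv2.resize(b[150:270,240:400],(400,300),interpolation=cv2.INTER_CUBIC)])[:,:,::-1])
E
```

```text
30.95 [0.39846369 0.2395051  0.37276125] [ 0.76637762 -0.18262891  1.06189228]
-0.085 wrist [372. 256.] scene [284. 194.] top [205. 178.]
0 wrist [380. 183.] scene [303. 209.] top [176. 171.]
0.085 wrist [383. 104.] scene [324. 225.] top [147. 163.]
```

The viewing limit is reached, so I'll check the hung rod numerically in two views.

```bash
python3 - <<'E'
from h import *
T=np.load('T11.npy')
C=np.array([.5267,.226]);y=np.radians(-9.65);u=np.array([-np.sin(y),np.cos(y)])
for n,pj in(('w11',lambda p:wproj(T,p)),('s11',lambda p:proj('scene',p)),('t11',lambda p:proj('top',p))):
  g=cv2.cvtColor(cv2.imread(f'pics/{n}.png'),cv2.COLOR_BGR2GRAY)
  ls=cv2.createLineSegmentDetector().detect(g)[0][:,0]
  a,b=[pj(np.r_[C+u*s,.246]) for s in(-.085,.085)];d=(b-a)/np.linalg.norm(b-a)
  print(n,'pred',a.round(1),b.round(1))
  for l in ls:
    p,q=l[:2],l[2:];v=q-p;L=np.linalg.norm(v);m=(p+q)/2-a
    if L>20 and abs(v@d)/L>.985 and abs(m[0]*d[1]-m[1]*d[0])<14 and -20<m@d<np.linalg.norm(b-a)+20: print('  ',l.round(1),'off',round(m[0]*d[1]-m[1]*d[0],1))
# other things moved? compare top before/after away from arm/rack
x,z=cv2.imread('pics/t0.png'),cv2.imread('pics/t11.png')
df=(cv2.absdiff(cv2.GaussianBlur(x,(5,5),0),cv2.GaussianBlur(z,(5,5),0)).max(2)>40).astype(np.uint8)
nn,l,st,ce=cv2.connectedComponentsWithStats(df)
for i in range(1,nn):
  if st[i,4]>30:print('diff',st[i],ce[i].round(0))
E
```

```text
w11 pred [371.8 255.4] [382.  104.5]
   [380.1 203.3 385.  136.9] off -5.0
   [384.2 135.7 385.9 103.2] off -4.0
   [373.6 250.5 378.  228.8] off -2.9
   [380.1 134.3 372.3 229.3] off 0.5
   [377.2 221.9 380.6 199.2] off -4.1
   [379.3 101.8 380.8 133.1] off 1.1
   [369.5 178.2 371.1 155.7] off 7.5
   [389.3  96.9 388.7 128.1] off -7.5
s11 pred [283.6 194.5] [323.8 225.3]
   [290.3 199.8 308.4 212.7] off 0.3
   [322.1 219.1 290.5 197.1] off 3.0
   [306.8 214.5 289.7 202.7] off -2.3
t11 pred [204.7 177.9] [147.  163.5]
diff [   78   156   131   228 17290] [145. 280.]
diff [166 170  11  15  90] [171. 176.]
diff [198 170  15  15  87] [205. 178.]
diff [286 180   9  21 103] [291. 191.]
diff [316 185  15  11  89] [323. 190.]
diff [314 213  10  11  64] [319. 218.]
diff [  197   239   315   145 24284] [386. 322.]
diff [349 240  17   7  70] [357. 243.]
diff [320 288  23  16 131] [329. 295.]
diff [215 323  17  12 141] [223. 328.]
diff [247 329  34  36 589] [265. 346.]
diff [212 344  16  16 147] [218. 351.]
diff [278 371   8  13  76] [282. 378.]
```

```bash
python3 - <<'E'
from h import *
for i in range(6): b=viewer.camera('scene')
a=cv2.imread('pics/s11.png')[:,:,::-1]
d=cv2.absdiff(np.array(b)[160:270,260:350],np.ascontiguousarray(a[160:270,260:350]));print('px changed in 0.3 s',(cv2.GaussianBlur(d,(3,3),0).max(2)>25).sum())
# neighbours: bin patch, before lift (w5) not comparable; compare round/vee masks in top
for n in('t0','t11'):
  g=cv2.cvtColor(cv2.imread(f'pics/{n}.png'),cv2.COLOR_BGR2HSV);m=((g[...,1]<60)&(g[...,2]>150))
  for nm,(x0,x1) in{'round':(282,307),'vee':(345,370)}.items():
    ys,xs=np.nonzero(m[175:235,x0:x1]);print(n,nm,len(xs),(xs.mean()+x0).round(1),(ys.mean()+175).round(1),ys.min()+175,ys.max()+175)
print(ctrl.get_obs()['force'].round(2));print(workorder.hand_in())
E
```

```text
px changed in 0.3 s 0
t0 round 188 294.3 191.4 178 225
t0 vee 374 356.7 207.9 190 230
t11 round 78 294.3 195.2 177 212
t11 vee 541 356.8 211.9 187 234
[0.18 0.37 0.55]
the job is handed in; nothing more can be done
None
```

The square-slotted rack, the one that matches the sample on the tile, was taken from the middle compartment by the middle of its top rod. It now hangs in both hooks over the drip tray, and the job is handed in at about 31 s.

**Before letting go:** the hooks carried about 7 N, with the load centred within about 6 mm of mid-rod, so both were bearing it. The load held when I eased the grip from 45 to 15 and then 6 N. After opening and withdrawing, the wrist read about zero force.

**Last checks:**
- **Rod position:** it matches the expected seat line within about 2 px in the wrist and scene views. The top view gave no usable rod line, so it confirms nothing.
- **Stillness:** no pixels around the hung rack changed over 0.3 s.

**What disagreed or is less certain:**
- **Contact height:** first contact came at the height the cameras predicted, but the tool then sank about 4 mm further under load. I put this down to the rod sliding down the hook wall and the tool tilting, not to slip in the grip, but I did not prove that.
- **Tool tilt:** I let go with the tool tilted about 3°, while the cameras suggested the hooks differ by about 1.5°.
- **Neighbouring racks:** the round-notched and V-notched racks looked untouched in the wrist picture after the lift. In the final top view their bright areas differ from the start. I think that is arm shadow, but I could not view that last picture because the picture limit was reached.

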